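# Stand a window plate on its display stand and lock the keeper

## Task

Tip the steel window plate up on its far edge against the foot of the stand's fence until it leans upright and flat on the fence, without lifting that edge off the stand. Then take the flat driver from its block and, keeping its blade seated in the slot throughout, turn the keeper screw a quarter turn so that its tab lies across in front of the plate's foot. Hang the driver back upright in its block, and leave the jar, the bar and the stone where they stand.

Things in the scene. Friction and masses are not known exactly. Their poses are not given: they have to be found in the camera images.
- stand: Fixed wooden platform 145 (x) x 210 (y) mm, top 40 mm above the table, with a dark steel fence 110 mm wide, 110 tall, 10 thick, leaning back 8 degrees. Origin: at table level under the middle of the line where the fence's front face meets the platform; x points towards the fence (away from the robot), y left along it, z up. Platform from x = -75 mm (front edge) to +70 mm.
- fence_foot (a point): Middle of the line where the fence's front face meets the platform (40 mm above the table); axes as the stand's.
- plate: Loose flat steel plate 115 (x) x 90 (y) x 8 (z) mm, about 0.5 kg, with a 40 x 40 mm window in its middle. Starts flat on the platform, far edge 3 to 13 mm short of the fence, near edge overhanging the platform's front by 40 to 55 mm. Origin: centre of its underside; x points to its far edge (at the fence), z out of the top face, which ends up on the fence.
- plate_foot (a point): Middle of the plate's far edge, on its underside: the edge it pivots on.
- plate_lip (a point): Middle of the plate's near (overhanging) edge, on its underside; upright it is the top edge, about 153 mm above the table.
- keeper (a joint): Keeper screw angle (rad), counter-clockwise from above positive. 0: its tab (52 mm long from the axis, 12 wide, 8 thick) points to the stand's -x, towards the robot; 1.57: to the stand's -y, across in front of the plate's foot. Starts between 0 and 0.2; stops at -0.05 and 1.62; stays where left (friction 0.06 N m).
- slot (a point): Floor of the screw's slot on its vertical axis: stand x = -18, y = +75 mm, 49 mm above the table. Turns with the screw; the slot runs along its x, the line of the tab. Slot 22 mm long, 5.5 wide, 9 deep, closed at both ends, in a steel head about 32 mm across, top 58 mm above the table.
- tab_end (a point): End of the keeper's tab, mid-width, mid-thickness.
- driver: Flat driver 156 mm long, 0.18 kg, upright in its block, blade down. Origin: middle of the blade's tip; z up the handle; blade's width along x. Blade 18 mm wide, 3.5 thick, 16 long, last 4 mm only 15 x 2; shank 10 mm; collar 36 mm across at z = 70 to 76 mm; square wooden handle 24 x 24 mm from z = 76 to 156 mm, flats facing x and y.
- holder: Fixed dark wooden block 64 x 64 x 80 mm with an upright through hole 26 mm across in the middle of its top, left or right of the stand. The driver hangs in it, collar resting on the top, blade tip then 10 mm above the table. Origin: centre of the underside.
- jar: Glass jar, 60 mm across, 90 mm tall; bystander, on the other side from the driver's block. Origin: centre of the underside.
- bar: Upright dark steel bar 30 x 30 x 140 mm; bystander to the left of the stand. Origin: centre of the underside.
- stone: Round grey stone, 68 mm across, 32 mm tall; bystander to the right of the stand. Origin: centre of the underside.
There are look-alikes about, which are no part of the job. Leave any pink look-alike of the driver alone.

How it is judged (in metres and radians):
On the way, in this order (a step that is already met when the one before it is completed fails the run):
1. the plate is half tipped (near edge raised 40 to 100 mm over the platform), pivoting on its far edge at the fence's foot (z of plate_lip in the frame of stand between 0.08 and 0.14 m and x of plate_foot in the frame of stand above -0.02 m and z of plate_foot in the frame of stand below 0.055 m), for 0.1 s.
2. the plate stands upright, leaning on the fence, left alone by the robot (z of plate_lip in the frame of stand above 0.148 m and x of plate_lip in the frame of stand above -0.006 m and x of plate_foot in the frame of stand above -0.016 m and z of plate_foot in the frame of stand below 0.046 m and y of plate_foot in the frame of stand between -0.022 and 0.022 m and contact force between plate and the fingers below 0.1 N), for 0.2 s.
3. the driver's blade is seated in the slot of the still open keeper (horizontal distance between driver and slot below 0.005 m and z of driver in the frame of slot below 0.0045 m and angle between driver's own z axis and vertical below 0.14 rad and value of joint keeper below 0.6 rad), for 0.1 s.
4. the keeper is turned across in front of the plate with the blade still seated (horizontal distance between driver and slot below 0.005 m and z of driver in the frame of slot below 0.0045 m and angle between driver's own z axis and vertical below 0.14 rad and value of joint keeper above 1.35 rad), for 0.2 s.
At the end, for the whole second after the job is handed in: The plate leans on the fence: top edge past 6 mm before the foot line, foot within 16 mm of the fence and 22 mm of its middle; keeper past 1.35 rad, tab across the foot; driver upright (7 degrees) in its block, collar down within 5 mm; plate and driver at rest (z of plate_lip in the frame of stand above 0.148 m and x of plate_lip in the frame of stand above -0.006 m and x of plate_foot in the frame of stand above -0.016 m and z of plate_foot in the frame of stand below 0.046 m and y of plate_foot in the frame of stand between -0.022 and 0.022 m and value of joint keeper above 1.35 rad and horizontal distance between driver and holder below 0.01 m and height (world z) of driver below 0.015 m and angle between driver's own z axis and vertical below 0.12 rad and linear speed of each of driver, plate below 0.02 m/s); the robot touches nothing.
It fails at once if the plate's far edge is lifted more than 25 mm off the platform instead of pivoting on it (z of plate_foot in the frame of stand above 0.065 m).
It fails at once if the keeper turns between open and across while the blade is not seated in its slot (value of joint keeper between 0.5 and 1.2 rad and not (horizontal distance between driver and slot below 0.005 m and z of driver in the frame of slot below 0.0045 m and angle between driver's own z axis and vertical below 0.14 rad)).
It fails at once if the jar is moved more than 20 mm or knocked over (distance of jar from where it was at the start of the episode above 0.02 m or angle between jar's own z axis and vertical above 0.35 rad).
It fails at once if the bar is moved more than 20 mm or knocked over (distance of bar from where it was at the start of the episode above 0.02 m or angle between bar's own z axis and vertical above 0.35 rad).
It fails at once if the stone is moved more than 20 mm or knocked over (distance of stone from where it was at the start of the episode above 0.02 m or angle between stone's own z axis and vertical above 0.35 rad).
It also fails if it takes over 72 s, if anything falls off the work surface, if the arm or the gripper's body presses on something with over 40 N, if the wrist force passes 120 N, or if a joint passes its speed limit or range.

## Robot

A 6-joint arm with a two-finger parallel gripper is mounted at the origin on the work surface. World frame = base frame: x ahead of the robot, y to its left, z up, the work surface at z = 0. Lengths are in m, angles in degrees, forces in N, time in s.
With the tool pointing down it reaches from about 0.4 to 0.825 m from the base axis. Payload 7 kg.
Tool frame: the origin (TCP) lies between the finger pads; the fingertips stand 19 mm ahead of it and the grasp point (between the pads) is the TCP; z points along the fingers, y is the line along which they close (so a half turn about z gives the same grasp; the last joint's range is limited). The gripper opens to 88 mm and grips with 3 to 60 N. Pads are 19 mm wide; open, the fingers measure 130 mm over their backs; the gripper's body (78 mm by 193 mm) begins 47 mm behind the grasp point.
Start: joints at [84.632, 20.546, 0.682, 0, -70.136, -16.507], TCP at [0.252, 0.626, 0.246] pointing down, gripper open.
Joint ranges: [-176.03, 176.03], [-82.01, 121.73], [-58.28, 71.71], [-173.87, 95.51], [-174.79, -0.11], [-173.66, 173.66]. Speed limits (degrees/s): [136.94, 136.94, 172.46, 180, 180, 180].

## Interface

Orientations are given as [roll, pitch, yaw] about the fixed x, y, z axes, in that order (R = Rz(yaw) Ry(pitch) Rx(roll)).
In Python, from plant import r gives the robot as it stands. The module is installed in compiled form; this text tells all that it offers.
- The arm moves only by the shell command python3 -m pendant 'ROWS' [OPENING] [FORCE]. ROWS is JSON, a list of rows, each a list of 6 numbers: the shift along the tool's x, y, z in mm, then the turn, a rotation vector about the tool's x, y, z in rad. In form: [[tx, ty, tz, wx, wy, wz], ...]. A call has 1 to 20 rows; each row is the pose to reach, as a shift and turn from the pose commanded when the call began, along the tool's axes at that moment; what a row does not reach only later rows make up. A row lasts 1/8 s, in which the tool goes at most 62.5 mm and 10.7 degrees, less where a joint would pass 70% of its speed; a pose out of reach is approached as far as the arm can. A call with a gripper value outside its range is refused whole. OPENING is the finger opening in mm, from 0 to 87.6, set as the call begins (- or left out, the last holds). The fingers move at their own pace and stop on an object; FORCE is the grip in N (left out, the last holds). Time passes only in rows, so rows that repeat a pose let the fingers close. It gives the time, the measured TCP pose, the force, the opening and the grip force at its end, in the units of the state.
- r.get_state(): the state, without advancing time (a new reading comes with each control period).
- r.capture(name): name is "side" or "top" or "wrist"; returns the picture (480x640x3 uint8, red, green, blue); there is no depth.
- r.camera_params(name): a dict with "mtx" (3x3 intrinsics, pixels), "rvec" (rotation vector, rad) and "tvec" (3), from world to camera coordinates, as OpenCV has them; the wrist camera has in their place "mount" (4x4, takes a point from camera to tool coordinates, whose origin is the TCP and whose axes are the flange's). Camera axes: x right, y down, z forward; pixel columns grow to the right and rows downward; lengths in m; the calibration is good to about 2 mm. The wrist camera is an equidistant fisheye: a pixel r from the principal point sees the ray r / f radians off the axis. A picture is of the moment at which its call begins: read the wrist's pose just before it. camera_params takes no time and is no camera call.
- r.close_job(): hands the job in; it is judged then, once.
The state is a dict: "time_s": time; "joints": joint angles; "qd": joint speeds; "joint_torque": joint torques, N m; "tcp_pos": TCP position; "eef_rot": TCP orientation; "contact_force": force on the tool from outside, world axes, zero at the start; "moment": the same for the moment, N m; "gripper_width": finger opening in m; "gripper_force": force on a finger pad.
Only numpy, scipy, OpenCV 4.12 (cv2) and the standard library are available. Lean on these libraries where they do the work, as an engineer would, in place of code of your own. Each camera call takes 0.05 s, during which the arm holds its last target. There are 200 camera calls.

## Working session

There is one attempt and no reset: what is moved stays moved. The work goes in short steps, Python scripts to look and compute and a shell command to move; the robot and the scene stay as the last step left them, time stands still between calls to the robot, and variables do not carry over. Pictures are saved under pics/ and viewed, at most 10 in all, crops included, and the job is handed in when it is done.

```bash
mkdir -p pics; ls
python3 - <<'E'
from plant import r
import cv2
print(r.get_state())
for n in ("side","top"):
    p=r.camera_params(n); print(n,p)
    cv2.imwrite(f"pics/{n}0.png",cv2.cvtColor(r.capture(n),cv2.COLOR_RGB2BGR))
print(r.camera_params("wrist"))
E
```

```text
pics
{'time_s': 0.0, 'joints': array([ 8.46308995e+01,  2.05913628e+01,  6.36239668e-01, -2.03215272e-02,
       -7.01354712e+01, -1.65079188e+01]), 'qd': array([-0.00414323, -0.07544081,  0.02014709, -0.03794882, -0.01789902,
        0.02680556]), 'joint_torque': array([-2.26565724e-03, -5.82722390e+01,  2.93057907e+01,  6.99756503e+00,
        7.07566258e-03, -1.58204384e-04]), 'tcp_pos': array([0.25135726, 0.6259843 , 0.24464157]), 'eef_rot': array([ 1.79907711e+02, -7.42840193e-03, -2.18839336e+01]), 'contact_force': array([ 0.66383702,  0.01272593, -0.774151  ]), 'moment': array([0.03132835, 0.04149187, 0.04165188]), 'gripper_force': 0.0, 'gripper_width': 0.08727714772234862}
side {'mtx': array([[594.72857568,   0.        , 317.54180563],
       [  0.        , 594.72857568, 240.51789144],
       [  0.        ,   0.        ,   1.        ]]), 'rvec': array([ 2.07690043, -0.53269281,  0.299255  ]), 'tvec': array([-0.50011711,  0.18351332,  0.8360433 ])}
top {'mtx': array([[489.0713279 ,   0.        , 331.09471414],
       [  0.        , 489.0713279 , 236.9135143 ],
       [  0.        ,   0.        ,   1.        ]]), 'rvec': array([ 2.10332647, -2.13909318,  0.22250563]), 'tvec': array([-2.88370358e-04,  5.63990435e-01,  7.30673834e-01])}
{'mtx': array([[371.64829954,   0.        , 318.06356115],
       [  0.        , 371.64829954, 241.71343588],
       [  0.        ,   0.        ,   1.        ]]), 'mount': array([[ 4.40622903e-04, -9.62981222e-01, -2.69568121e-01,
         7.31589865e-02],
       [ 9.99999701e-01,  5.95541002e-04, -4.92907062e-04,
        -5.69986153e-04],
       [ 6.35199114e-04, -2.69567823e-01,  9.62981197e-01,
        -1.38792741e-01],
       [ 0.00000000e+00,  0.00000000e+00,  0.00000000e+00,
         1.00000000e+00]])}
```

View pics/side0.png

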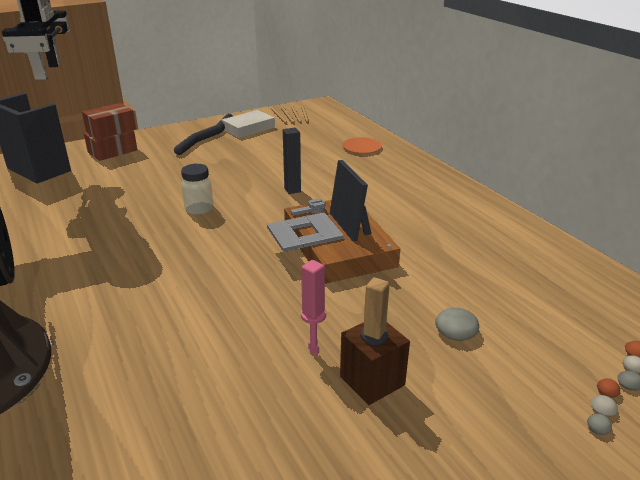

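View pics/top0.png

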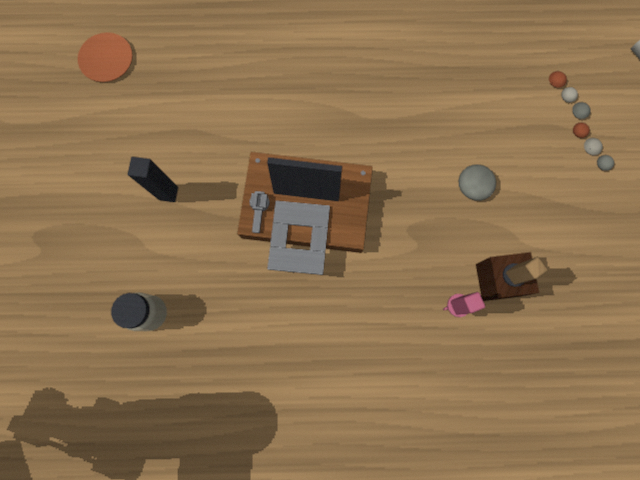

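The side view shows the plate, the keeper (head near (317,205)), the driver in its block (376,310) and a pink look-alike beside it. The top view shows the stand around (305,200), the plate at (299,238), the keeper head at (259,200), the block at (507,277) with the driver handle above it, and the jar at (140,312).

```bash
cat > h.py <<'E'
import numpy as np, cv2
from plant import r
from scipy.spatial.transform import Rotation as R
def ray(n,uv,pose=None):
    p=r.camera_params(n); K=np.array(p["mtx"]); uv=np.atleast_2d(np.float64(uv))
    if n=="wrist":
        d=(uv-K[:2,2])/K[0,0]; th=np.linalg.norm(d,axis=1); 
        v=np.c_[d*(np.sin(th)/np.maximum(th,1e-9))[:,None],np.cos(th)]
        M=np.array(p["mount"]); T=np.eye(4); T[:3,:3]=R.from_euler("xyz",pose[1],degrees=True).as_matrix(); T[:3,3]=pose[0]
        T=T@M; return T[:3,3],v@T[:3,:3].T
    Rm=cv2.Rodrigues(np.array(p["rvec"]))[0]
    v=np.c_[(uv-K[:2,2])/K[0,0],np.ones(len(uv))]
    return -Rm.T@p["tvec"], v@Rm
def onz(n,uv,z,pose=None):
    c,v=ray(n,uv,pose); return c+v*((z-c[2])/v[:,2:])
def px(n,X,pose=None):
    X=np.atleast_2d(np.float64(X)); p=r.camera_params(n); K=np.array(p["mtx"])
    if n=="wrist":
        T=np.eye(4); T[:3,:3]=R.from_euler("xyz",pose[1],degrees=True).as_matrix(); T[:3,3]=pose[0]
        T=T@np.array(p["mount"]); v=(X-T[:3,3])@T[:3,:3]
        th=np.arctan2(np.hypot(v[:,0],v[:,1]),v[:,2]); 
        return v[:,:2]/np.hypot(v[:,0],v[:,1])[:,None]*th[:,None]*K[0,0]+K[:2,2]
    return cv2.projectPoints(X,np.array(p["rvec"]),np.array(p["tvec"]),K,None)[0][:,0]
def pose():
    s=r.get_state(); return s["tcp_pos"],s["eef_rot"]
def snap(n,f,crop=None,k=1):
    P=pose(); im=cv2.cvtColor(r.capture(n),cv2.COLOR_RGB2BGR); cv2.imwrite("pics/raw_"+f,im)
    if crop: a,b,c,d=crop; im=im[b:d,a:c]
    cv2.imwrite("pics/"+f,cv2.resize(im,None,fx=k,fy=k,interpolation=cv2.INTER_CUBIC)); return P
E
python3 - <<'E'
from h import *
im=cv2.imread("pics/top0.png")
cv2.imwrite("pics/c1.png",cv2.resize(im[145:285,230:385],None,fx=4,fy=4,interpolation=cv2.INTER_CUBIC))
g=cv2.cvtColor(im,cv2.COLOR_BGR2HSV)
def blob(m,name,z,box):
    mm=np.zeros_like(m); a,b,c,d=box; mm[b:d,a:c]=m[b:d,a:c]
    cs,_=cv2.findContours(mm,cv2.RETR_EXTERNAL,cv2.CHAIN_APPROX_NONE); c=max(cs,key=cv2.contourArea)
    q=cv2.boxPoints(cv2.minAreaRect(c)); w=onz("top",q,z)
    print(name,q.round(1).tolist(),w[:,:2].round(4).tolist(),"mean",w.mean(0).round(4),"sides",np.linalg.norm(w[1]-w[0]).round(4),np.linalg.norm(w[2]-w[1]).round(4))
grey=((g[...,1]<60)&(g[...,2]>80)).astype(np.uint8)
print(im[255,300],im[200,259],im[260,530],im[262,490],im[178,300])
blob(grey,"plate",.048,(265,195,340,285))
blob(grey,"keeper",.058,(240,185,268,236))
print("fromtop head c",onz("top",[259,200],.058), "holder approx",onz("top",[507,277],.08))
E
```

```text
[128 125 126] [80 78 78] [39 59 74] [14 25 42] [33 29 30]
plate [[266.79998779296875, 269.1000061035156], [273.6000061035156, 199.6999969482422], [329.6000061035156, 205.1999969482422], [322.70001220703125, 274.6000061035156]] [[0.5145, 0.0941], [0.6298, 0.0838], [0.619, -0.0083], [0.5042, 0.0046]] mean [0.5669 0.0435 0.048 ] sides 0.1158 0.0928
keeper [[250.0, 191.0], [266.0, 191.0], [266.0, 232.0], [250.0, 232.0]] [[0.6422, 0.1214], [0.6418, 0.0953], [0.5733, 0.0947], [0.5737, 0.1204]] mean [0.6078 0.1079 0.058 ] sides 0.0261 0.0685
fromtop head c [[0.62675498 0.10652385 0.058     ]] holder approx [[ 0.4918713  -0.27910089  0.08      ]]
```

View pics/c1.png

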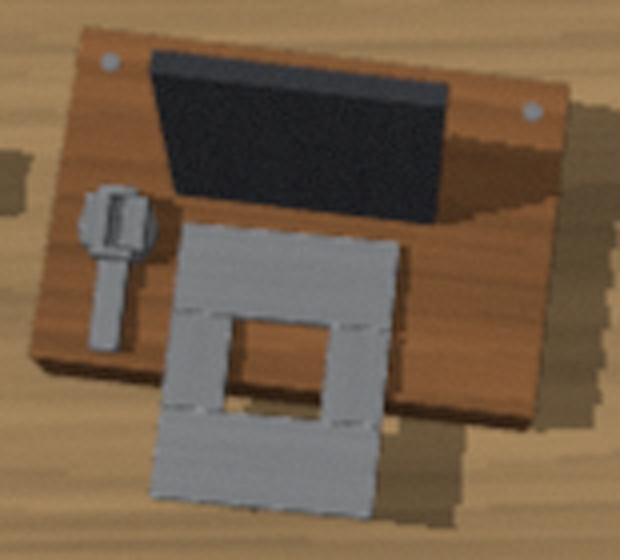

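The crop shows the stand with four platform corners at crop pixels (83,28), (569,87), (537,415) and (37,357). The fence foot line runs (177,193)–(435,222), the keeper head is at (118,222), and its tab points towards the robot.

Run:
```python
from h import *
f=lambda q:np.float64(q)/4+[230,145]-.375
P=onz("top",f([(83,28),(569,87),(537,415),(37,357)]),.04)[:,:2]
F=onz("top",f([(177,193),(435,222)]),.04)[:,:2]
print("plat",P.round(4).tolist(),[np.linalg.norm(P[i]-P[i-1]).round(4) for i in range(4)])
print("foot",F.round(4).tolist(),np.linalg.norm(F[0]-F[1]),"yaw",np.degrees(np.arctan2(*( (F[0]-F[1])*[-1,1]))))
M=np.float64([[70,105],[70,-105],[-75,-105],[-75,105],[0,55],[0,-55]])/1000
W=np.r_[P,F]; A,B=M-M.mean(0),W-W.mean(0)
a=np.arctan2((A[:,0]*B[:,1]-A[:,1]*B[:,0]).sum(),(A*B).sum())
Rm=np.array([[np.cos(a),-np.sin(a)],[np.sin(a),np.cos(a)]]); t=W.mean(0)-Rm@M.mean(0)
print("stand",t,np.degrees(a),"res",(W-(M@Rm.T+t)).round(4).tolist())
print("slot",Rm@[-.018,.075]+t)
S=lambda w:(np.asarray(w)-t)@Rm
print("slot seen",S(onz("top",f([(125,222)]),.058)[:,:2]),"tab end z.05",S(onz("top",f([(104,350)]),.053)[:,:2]))
c=[[0.5145,0.0941],[0.6298,0.0838],[0.619,-0.0083],[0.5042,0.0046]]
print("plate in stand",S(c).round(4).tolist())
im=cv2.imread("pics/top0.png"); g=cv2.cvtColor(im,cv2.COLOR_BGR2HSV)
# driver handle & holder
cv2.imwrite("pics/c2.png",np.hstack([cv2.resize(im[240:315,435:560],(500,300),interpolation=cv2.INTER_CUBIC),cv2.resize(cv2.imread("pics/side0.png")[265:415,300:450],(300,300))]))
```

```text
plat [[0.7173, 0.1246], [0.6879, -0.0812], [0.5472, -0.0633], [0.5747, 0.1414]] [np.float64(0.1436), np.float64(0.2079), np.float64(0.1419), np.float64(0.2065)]
foot [[0.6438, 0.0843], [0.6296, -0.0232]] 0.10851624892812821 yaw -7.523036833630413
stand [0.63508995 0.03021565] -7.585898728490472 res [[-0.001, -0.0004], [-0.0027, 0.0019], [0.0003, 0.0007], [0.0001, -0.0028], [0.0015, -0.0004], [0.0018, 0.0011]]
slot [0.62714842 0.10693548]
slot seen [[-0.01818825  0.07148133]] tab end z.05 [[-0.07093756  0.07311543]]
plate in stand [[-0.128, 0.0474], [-0.0123, 0.0524], [-0.0109, -0.0403], [-0.1264, -0.0427]]
```

View pics/c2.png

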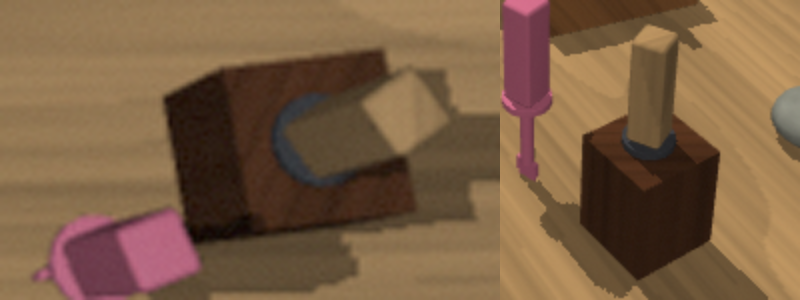

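The driver handle top is at crop pixel (405,112), with its flats turned about 30°. The collar is at (318,140) in the block, and the pink look-alike is close by on the left. Next I'll work out the moves for tipping the plate: closed-ish fingers under the lip, tool 45° forward.

```bash
cat >> h.py <<'E'
ST=np.array([.6355,.0302]); SY=np.radians(-7.5)
Q=np.array([[np.cos(SY),-np.sin(SY)],[np.sin(SY),np.cos(SY)]])
def s2w(p): return np.r_[Q@np.array(p[:2])+ST,p[2]]
def w2s(p): return np.r_[Q.T@(np.array(p[:2])-ST),p[2:3]]
def row(pos,eul,cur=None):
    c=cur or pose(); A=R.from_euler("xyz",c[1],degrees=True); B=R.from_euler("xyz",eul,degrees=True)
    return np.r_[A.inv().apply(np.array(pos)-c[0])*1000,(A.inv()*B).as_rotvec()].round(3).tolist()
def tiprow(tip,pitch=-45,cur=None):
    B=R.from_euler("xyz",[180,pitch,-7.5],degrees=True)
    return row(s2w(tip)-.019*B.apply([0,0,1]),[180,pitch,-7.5],cur)
E
python3 - <<'E'
from h import *
w=s2w([-.2,.003,.13]); print(w, row([.43,.06,.245],[180,0,-7.5]), tiprow([-.2,.003,.13]))
E
```

```text
[0.43760261 0.05927957 0.13      ] [376.685, 458.661, 0.467, 0.001, 0.0, -0.251] [370.978, 459.684, 102.032, 0.1, 0.781, -0.237]
```

```bash
python3 -m pendant '[[377,459,0,0,0,-0.25],[377,459,0,0,0,-0.25],[377,459,0,0,0,-0.25],[377,459,0,0,0,-0.25],[377,459,0,0,0,-0.25],[377,459,0,0,0,-0.25],[377,459,0,0,0,-0.25],[377,459,0,0,0,-0.25],[377,459,0,0,0,-0.25],[377,459,0,0,0,-0.25],[377,459,0,0,0,-0.25],[377,459,0,0,0,-0.25],[371,460,102,0.1,0.781,-0.237],[371,460,102,0.1,0.781,-0.237],[371,460,102,0.1,0.781,-0.237],[371,460,102,0.1,0.781,-0.237],[371,460,102,0.1,0.781,-0.237],[371,460,102,0.1,0.781,-0.237]]' 30 10
python3 -c "
from h import *
s=r.get_state();p=pose();B=R.from_euler('xyz',p[1],degrees=True)
print(s['joints'],p,w2s(p[0]+.019*B.apply([0,0,1])))
for t in ([-.17,.003,.025],[-.112,.003,.020]): print(tiprow(t))"
```

```text
time_s: 2.35
tcp_pos: [0.488, 0.096, 0.2769]
eef_rot: [178.2, -35.4, -7.7]
contact_force: [0.8, 0.5, 0.0]
gripper_width: 0.0301
gripper_force: 0.0
[ 47.12161329 -14.17413781 -58.22136452  52.82654778 -38.05759948
  -6.00010679] (array([0.48795895, 0.09600381, 0.27693818]), array([178.15319258, -35.35481278,  -7.68468271])) [-0.14388155  0.04533514  0.26145013]
[-161.193, 37.314, 179.365, 0.034, 0.168, 0.0]
[-116.782, 35.914, 216.979, 0.034, 0.168, 0.0]
```

Run:
```python
from h import *
from scipy.optimize import least_squares
D=[([84.6309,20.5914,.6362,-.0203,-70.1355,-16.508],[.25136,.62598,.24464],[179.9077,-.0074,-21.884]),
([47.1216,-14.1741,-58.2214,52.8265,-38.0576,-6.0001],[.48796,.09600,.27694],[178.1532,-35.3548,-7.6847])]
rot=lambda a,d:R.from_euler(a,d,degrees=True)
def fk(q,p,s4):
    d1,a1,L2,L4,a3,L6=p
    A=rot('z',q[0]);x=A.apply([a1,0,d1]);A=A*rot('y',q[1]);x=x+A.apply([0,0,L2]);A=A*rot('y',-q[2]);x=x+A.apply([L4,0,a3])
    A=A*rot('x',s4*q[3])*rot('y',-q[4]);return x+A.apply([L6,0,0]),A
for s4 in(1,-1):
    f=lambda p:np.concatenate([fk(q,p,s4)[0]-x for q,x,e in D])
    o=least_squares(lambda p:np.r_[f(p),.001*(p-[.35,.05,.35,.35,.05,.25])],[.35,.05,.35,.35,.05,.25])
    print(s4,o.x.round(4),np.abs(f(o.x)).max(),[ (fk(q,o.x,s4)[1].apply([1,0,0])-rot('xyz',e).apply([0,0,1])).round(4) for q,x,e in D])
print(row([.5,.05,.2],[180,0,-7.5]))
```

```text
1 [ 0.0327  0.9581 -0.0719 -0.1621 -0.3944 -0.5947] 0.19103966036009754 [array([ 0.0007, -0.0001,  0.    ]), array([-0.7199,  0.6685, -0.    ])]
-1 [ 0.4177  0.1742  0.5894  0.2946 -0.0314  0.5947] 0.19103969552906216 [array([ 0., -0.,  0.]), array([-0., -0., -0.])]
[-29.77, 41.598, 74.593, 0.032, -0.617, -0.013]
```

```bash
cat > kin.py <<'E'
from h import *
from scipy.optimize import least_squares
D=[([84.6309,20.5914,.6362,-.0203,-70.1355,-16.508],[.25136,.62598,.24464],[179.9077,-.0074,-21.884]),
([47.1216,-14.1741,-58.2214,52.8265,-38.0576,-6.0001],[.48796,.09600,.27694],[178.1532,-35.3548,-7.6847])]
rot=lambda a,d:R.from_euler(a,d,degrees=True)
def fk(q,p):
    d1,a1,L2,L4,a3,L6,b,c=p
    A=rot('z',q[0]);x=A.apply([a1,b,d1]);A=A*rot('y',q[1]);x=x+A.apply([0,0,L2]);A=A*rot('y',-q[2]);x=x+A.apply([L4,0,a3])
    A=A*rot('x',-q[3]);x=x+A.apply([0,0,0]);A=A*rot('y',-q[4]);return x+A.apply([L6,0,c]),A
def fit():
    f=lambda p:np.concatenate([fk(q,p)[0]-x for q,x,e in D])
    p0=np.array([.35,.05,.35,.35,.05,.25,-.19,0])
    o=least_squares(lambda p:np.r_[f(p),.001*(p-p0)],p0); return o.x,np.abs(f(o.x)).max()
E
python3 -c "
from kin import *
print(fit())"
python3 -m pendant '[[-30,42,75,0.03,-0.617,0],[-30,42,75,0.03,-0.617,0],[-30,42,75,0.03,-0.617,0],[-30,42,75,0.03,-0.617,0],[-30,42,75,0.03,-0.617,0],[-30,42,75,0.03,-0.617,0]]'
python3 -c "
from kin import *
s=r.get_state();print(s['joints'].round(3).tolist(),s['tcp_pos'].round(5).tolist(),s['eef_rot'].round(3).tolist())
D.append((s['joints'],s['tcp_pos'],s['eef_rot']))
print(fit())
for t,p in (([-.15,.003,.06],-25),([-.15,.003,.06],-45)): print(tiprow(t,p))"
```

```text
(array([ 0.35717556,  0.22249898,  0.43911677,  0.1712955 , -0.08768512,
        0.38249606, -0.19179396,  0.13933709]), np.float64(9.454959710719635e-07))
time_s: 3.1
tcp_pos: [0.4994, 0.048, 0.1976]
eef_rot: [180.0, 0.1, -8.4]
contact_force: [0.3, 0.0, 0.3]
gripper_width: 0.03
gripper_force: 0.0
[27.927, 6.475, -24.668, -0.056, -58.994, 53.734] [0.49936, 0.04796, 0.1976] [179.957, 0.139, -8.367]
(array([ 1.21853262, -0.8829648 ,  0.58628792,  0.46289693, -0.0159584 ,
        1.34831693, -0.19209299,  0.89593411]), np.float64(0.00012733541161077944))
[-20.49, -2.933, 120.424, 0.004, 0.439, -0.015]
[-25.885, -2.854, 124.222, 0.007, 0.788, -0.014]
```

```bash
python3 -m pendant '[[-20,-3,120,0,0.44,0],[-20,-3,120,0,0.44,0],[-20,-3,120,0,0.44,0],[-20,-3,120,0,0.44,0],[-20,-3,120,0,0.44,0]]'
python3 -c "
from kin import *
s=r.get_state();print(s['joints'].round(3).tolist(),s['tcp_pos'].round(5).tolist(),s['eef_rot'].round(3).tolist())
D.append(([27.927, 6.475, -24.668, -0.056, -58.994, 53.734], [0.49936, 0.04796, 0.1976], [179.957, 0.139, -8.367]))
D.append((s['joints'],s['tcp_pos'],s['eef_rot']))
p,e=fit();print(p,e)
lo=np.array([-176.03,-82.01,-58.28,-173.87,-174.79,-173.66]);hi=np.array([176.03,121.73,71.71,95.51,-.11,173.66])
for tip in ([-.16,.003,.02],[-.112,.003,.02]):
  for ph in (25,30,35,40,45,55):
    B=rot('xyz',[180,-ph,-7.5]);x=s2w(tip)-.019*B.apply([0,0,1]);z=B.apply([0,0,1])
    f=lambda q:np.r_[fk(np.r_[q,0],p)[0]-x,(fk(np.r_[q,0],p)[1].apply([1,0,0])-z)*.3]
    o=least_squares(f,np.clip(s['joints'][:5],lo[:5]+1,hi[:5]-1),bounds=(lo[:5],hi[:5]))
    print(tip,ph,np.abs(o.fun).max().round(4),o.x.round(1))
print(pose(),w2s(pose()[0]))
"
```

```text
time_s: 3.72
tcp_pos: [0.5097, 0.0592, 0.1259]
eef_rot: [-179.9, -20.4, -8.3]
contact_force: [0.1, -1.2, -0.3]
gripper_width: 0.0299
gripper_force: 0.0
[31.627, 2.247, -58.277, 44.379, -18.526, 9.092] [0.50968, 0.05919, 0.12586] [-179.892, -20.414, -8.256]
[ 0.2456792   0.06937819  0.50185858  0.26085325  0.05011009  0.42864999
 -0.18518234  0.11917349] 0.04976449462585053
[-0.16, 0.003, 0.02] 25 0.0182 [ 30.   17.6 -58.3  95.5 -15.6]
[-0.16, 0.003, 0.02] 30 0.0314 [ 32.3  17.2 -58.3  95.5 -18.2]
[-0.16, 0.003, 0.02] 35 0.0437 [ 34.7  17.1 -58.3  95.5 -20.9]
[-0.16, 0.003, 0.02] 40 0.0549 [ 37.2  17.3 -58.3  95.5 -23.8]
[-0.16, 0.003, 0.02] 45 0.0647 [ 40.   17.9 -58.3  95.5 -27. ]
[-0.16, 0.003, 0.02] 55 0.0789 [ 46.8  21.5 -58.3  95.5 -34.8]
[-0.112, 0.003, 0.02] 25 0.0157 [ 25.3  21.2 -52.8  95.5 -14.1]
[-0.112, 0.003, 0.02] 30 0.0236 [ 30.8  19.  -55.3  95.5 -19.6]
[-0.112, 0.003, 0.02] 35 0.0329 [ 37.3  17.3 -58.3  95.5 -25.8]
[-0.112, 0.003, 0.02] 40 0.0402 [ 39.8  17.8 -58.3  95.5 -28.8]
[-0.112, 0.003, 0.02] 45 0.0503 [ 42.5  18.8 -58.3  95.5 -32.1]
[-0.112, 0.003, 0.02] 55 0.0644 [ 49.   23.2 -58.3  95.5 -40. ]
(array([0.50967878, 0.05919118, 0.12585875]), array([-179.89241508,  -20.41412447,   -8.25639096])) [-0.12852891  0.01232019  0.12585875]
```

```bash
cat > kin.py <<'E'
from h import *
from scipy.optimize import least_squares
D=[([84.6309,20.5914,.6362,-.0203,-70.1355,-16.508],[.25136,.62598,.24464],0),
([47.1216,-14.1741,-58.2214,52.8265,-38.0576,-6.0001],[.48796,.09600,.27694],0),
([27.927, 6.475, -24.668, -0.056, -58.994, 53.734], [0.49936, 0.04796, 0.1976],0),
([31.627, 2.247, -58.277, 44.379, -18.526, 9.092],[0.50968, 0.05919, 0.12586],0)]
rot=lambda a,d:R.from_euler(a,d,degrees=True)
lo=np.array([-176.03,-82.01,-58.28,-173.87,-174.79,-173.66]);hi=np.array([176.03,121.73,71.71,95.51,-.11,173.66])
def fk(q,p):
    d1,a1,L2,L4,a3,L6,b,b2=p
    A=rot('z',q[0]);x=A.apply([a1,b,d1]);A=A*rot('y',q[1]);x=x+A.apply([0,0,L2]);A=A*rot('y',-q[2]);x=x+A.apply([L4,0,a3])
    A=A*rot('x',-q[3]);x=x+A.apply([0,b2,0]);A=A*rot('y',-q[4]);return x+A.apply([L6,0,0]),A
def fit():
    f=lambda p:np.concatenate([fk(q,p)[0]-x for q,x,e in D])
    p0=np.array([.3,.0,.45,.4,.0,.3,-.0,-.19])
    o=least_squares(lambda p:np.r_[f(p),.0005*(p-p0)],p0); return o.x,np.abs(f(o.x)).max()
def ik(x,z,p,q0):
    f=lambda q:np.r_[fk(np.r_[q,0],p)[0]-x,(fk(np.r_[q,0],p)[1].apply([1,0,0])-z)*.3]
    return min((least_squares(f,np.clip(g,lo[:5]+1,hi[:5]-1),bounds=(lo[:5],hi[:5])) for g in q0),key=lambda o:o.cost)
E
python3 - <<'E'
from kin import *
p,e=fit();print(p.round(4),e)
q0=[[28,6,-25,0,-59],[28,6,-50,-60,-60],[28,6,-50,-150,-60],[0,6,-50,60,-60],[60,0,-30,-90,-60],[-20,0,-30,90,-60]]
for tip in ([-.16,.003,.02],[-.112,.003,.02],[-.01,.003,.127]):
  for ph in (0,15,25,35,45,55):
    B=rot('xyz',[180,-ph,-7.5]);x=s2w(tip)-.019*B.apply([0,0,1]);z=B.apply([0,0,1])
    o=ik(x,z,p,q0); print(tip,ph,np.abs(o.fun).max().round(4),o.x.round(1))
E
```

```text
[ 0.1988 -0.      0.6016  0.4636  0.      0.359   0.     -0.1918] 2.4016591995135173e-06
[-0.16, 0.003, 0.02] 0 0.0 [ 30.   16.5 -38.   -0.  -35.5]
[-0.16, 0.003, 0.02] 15 0.0147 [ 32.2  10.5 -58.3  32.4 -13.7]
[-0.16, 0.003, 0.02] 25 0.0192 [ -16.4   10.3  -55.2 -173.9   -0.7]
[-0.16, 0.003, 0.02] 35 0.0008 [ -13.7    9.9  -49.  -138.4   -5.2]
[-0.16, 0.003, 0.02] 45 0.0151 [ -25.3   12.7  -58.3 -144.5  -25.3]
[-0.16, 0.003, 0.02] 55 0.0324 [ -29.8   13.4  -58.3 -136.9  -32.4]
[-0.112, 0.003, 0.02] 0 0.0 [ 26.5  20.  -32.1  -0.  -37.9]
[-0.112, 0.003, 0.02] 15 0.0056 [ 24.6  13.3 -58.3  48.4  -9.7]
[-0.112, 0.003, 0.02] 25 0.0187 [-1.560e+01  1.380e+01 -5.040e+01 -1.739e+02 -1.000e-01]
[-0.112, 0.003, 0.02] 35 0.0029 [ -14.2   13.5  -45.8 -143.3   -5.6]
[-0.112, 0.003, 0.02] 45 0.0089 [ -24.2   18.7  -58.3 -154.5  -31.4]
[-0.112, 0.003, 0.02] 55 0.0288 [ -29.2   21.8  -58.3 -146.5  -40.7]
[-0.01, 0.003, 0.127] 0 0.0 [ 21.   20.5 -13.1   0.  -56.3]
[-0.01, 0.003, 0.127] 15 0.0 [ 25.5  13.  -32.   14.9 -33.2]
[-0.01, 0.003, 0.127] 25 0.0 [ 18.9   8.6 -52.1  58.9 -12.7]
[-0.01, 0.003, 0.127] 35 0.0228 [-1.410e+01  9.000e+00 -4.290e+01 -1.739e+02 -1.000e-01]
[-0.01, 0.003, 0.127] 45 0.01 [ -12.3    8.4  -37.7 -145.8   -2.9]
[-0.01, 0.003, 0.127] 55 0.0 [ -19.8   11.8  -50.8 -158.6  -28.7]
```

The kinematic model now fits exactly: the wrist has a lateral offset, so a forward tool tilt isn't reachable here. New plan with the tool vertical:
- One finger goes in the window and one outside the lip, gripping lightly.
- I lift along the arc while the plate pivots in the pads.

Run:
```python
from h import *
print(row([.5283,.0469,.16],[180,0,-96]))
```

```text
[30.834, 9.443, -24.971, -0.274, -0.282, 1.514]
```

```bash
python3 -m pendant '[[31,9.5,-25,-0.274,-0.282,1.514],[31,9.5,-25,-0.274,-0.282,1.514],[31,9.5,-25,-0.274,-0.282,1.514],[31,9.5,-25,-0.274,-0.282,1.514],[31,9.5,-25,-0.274,-0.282,1.514],[31,9.5,-25,-0.274,-0.282,1.514],[31,9.5,-25,-0.274,-0.282,1.514],[31,9.5,-25,-0.274,-0.282,1.514],[31,9.5,-25,-0.274,-0.282,1.514],[31,9.5,-25,-0.274,-0.282,1.514],[31,9.5,-25,-0.274,-0.282,1.514],[31,9.5,-25,-0.274,-0.282,1.514]]' 55 5
python3 - <<'E'
from h import *
P=snap("wrist","w1.png"); print(r.get_state()["joints"],P,row([.5283,.0469,.061],[180,0,-96]))
for x,y in ((.0575,45),(.0575,-45),(-.0575,-45),(-.0575,45)): pass
c=np.array([[.5145,.0941,.048],[.6298,.0838,.048],[.619,-.0083,.048],[.5042,.0046,.048]]); print(px("wrist",c,P).round())
E
```

```text
time_s: 5.22
tcp_pos: [0.528, 0.0454, 0.1585]
eef_rot: [179.8, -0.2, -96.1]
contact_force: [0.5, 0.4, 0.6]
gripper_width: 0.055
gripper_force: 0.0
[ 2.61466486e+01  1.14339296e+01 -2.43383457e+01  4.22917786e-02
 -5.44458800e+01 -3.22685132e+01] (array([0.52796552, 0.04535212, 0.15846052]), array([ 1.79821616e+02, -1.53841039e-01, -9.60765064e+01])) [-1.777, -0.252, 97.528, 0.003, -0.003, -0.002]
[[344. 306.]
 [192. 306.]
 [182. 185.]
 [347. 184.]]
```

View pics/w1.png

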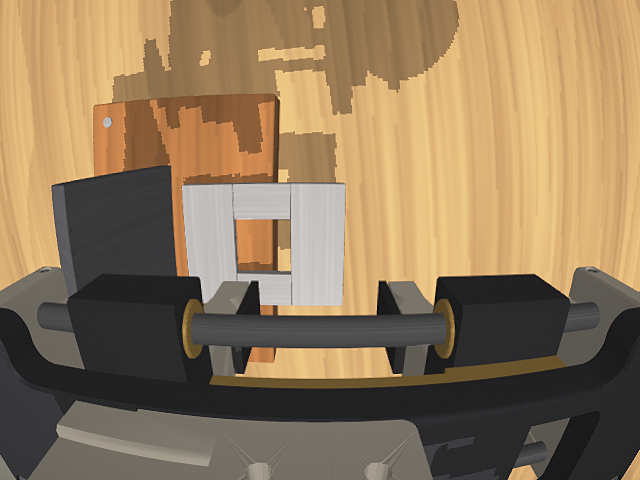

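The wrist image shows the plate corners at about (344,304), (182,185) and (345,184), as predicted, and the window at (235–290, 219–271). I'll descend and grip lightly.

```bash
python3 -m pendant '[[-1.8,0,50,0,0,0],[-1.8,0,80,0,0,0],[-1.8,0,97,0,0,0],[-1.8,0,97,0,0,0],[-1.8,0,97,0,0,0],[-1.8,0,97,0,0,0]]'
python3 -m pendant '[[0,0,0,0,0,0],[0,0,0,0,0,0],[0,0,0,0,0,0],[0,0,0,0,0,0],[0,0,0,0,0,0],[0,0,0,0,0,0]]' 34 5
python3 -c "
from h import *
print(pose(),w2s(pose()[0]))
import math
for a in (8,15,22,30,38,45,52,60,68,75,82,88):
    A=math.radians(a); f=-.0105; b=np.array([f-.09625*math.cos(A)+.004*math.sin(A),.04+.09625*math.sin(A)+.004*math.cos(A)])
    off=.017-.017*min(1,a/55)
    print(a,row(s2w([b[0],.0042,b[1]+off]),[180,0,-96.5])[:3])"
```

```text
time_s: 6.02
tcp_pos: [0.5288, 0.0469, 0.062]
eef_rot: [179.9, -0.1, -96.2]
contact_force: [0.2, -0.4, -0.1]
gripper_width: 0.0547
gripper_force: 0.0
time_s: 6.78
tcp_pos: [0.5287, 0.0468, 0.0617]
eef_rot: [179.9, -0.1, -96.2]
contact_force: [-0.2, 1.5, 2.7]
gripper_width: 0.0377
gripper_force: 5.0
(array([0.52868572, 0.04679398, 0.06169713]), array([ 1.79854414e+02, -1.33662372e-01, -9.61822179e+01])) [-0.10806642  0.00250996  0.06169713]
8 [-1.601, -2.822, -10.198]
15 [-1.515, -5.619, -19.459]
22 [-1.398, -9.788, -28.296]
30 [-1.229, -16.15, -37.663]
38 [-1.026, -24.099, -46.031]
45 [-0.824, -32.233, -52.365]
52 [-0.602, -41.343, -57.646]
60 [-0.324, -52.768, -63.793]
68 [-0.029, -65.065, -69.209]
75 [0.239, -76.353, -72.502]
82 [0.51, -87.959, -74.396]
88 [0.743, -98.028, -74.882]
```

```bash
python3 -m pendant '[[0,-1,-4,0,0,0],[0,-2.8,-10,0,0,0],[0,-5.6,-19,0,0,0],[0,-7.5,-24,0,0,0],[0,-9.8,-28,0,0,0],[0,-9.8,-28,0,0,0],[0,-9.8,-28,0,0,0]]' 6 6
python3 -c "
from h import *
snap('side','s1.png',(240,130,420,290),4)"
```

```text
time_s: 7.65
tcp_pos: [0.5384, 0.0457, 0.0895]
eef_rot: [179.8, -0.1, -96.2]
contact_force: [0.4, -0.4, 0.0]
gripper_width: 0.006
gripper_force: 0.0
```

View pics/s1.png

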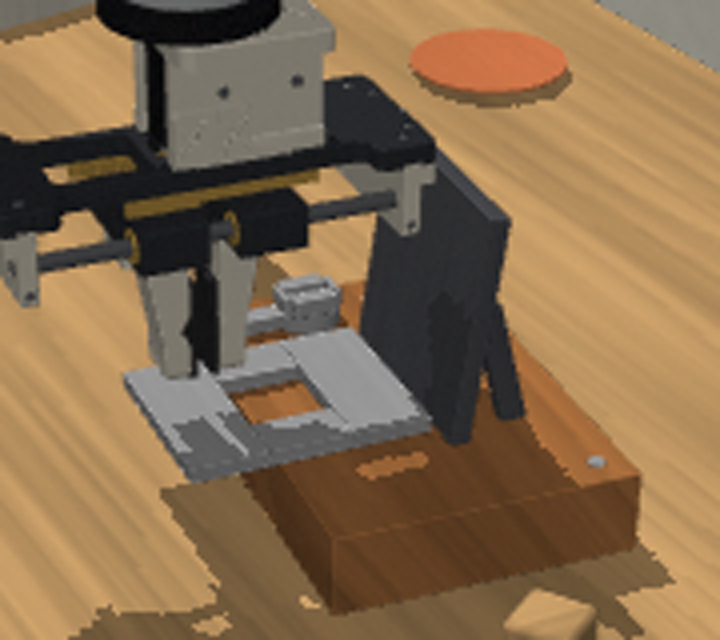

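The plate slipped out and lies flat again. The fingertips are slim, so the finger in the window can dip in front of the platform and grip deeper. I'll re-measure from above.

```bash
python3 -m pendant '[[0,10,-35,0,0,0],[0,10,-70,0,0,0],[0,10,-70,0,0,0],[0,10,-70,0,0,0]]' 55 5
cat > pl.py <<'E'
from h import *
P=snap("wrist","w2.png"); im=cv2.imread("pics/raw_w2.png"); g=cv2.cvtColor(im,cv2.COLOR_BGR2HSV)
m=((g[...,1]<40)&(g[...,2]>140)).astype(np.uint8); m[278:]=0
n,l,st,c=cv2.connectedComponentsWithStats(m); k=1+np.argmax(st[1:,4]); print("box",st[k])
m=(l==k)
rows=range(st[k][1]+6,274,4)
pts=np.array([[np.where(m[y])[0].max()+.5,y] for y in rows]); w=onz("wrist",pts,.048,P)
S=np.array([w2s(p) for p in w]); a=np.polyfit(S[:,1],S[:,0],1); print("near edge stand: x at y=0",a[1],"slope",a[0])
far=np.array([[np.where(m[y])[0].min()-.5,y] for y in rows]); S=np.array([w2s(p) for p in onz("wrist",far,.048,P)]); a=np.polyfit(S[:,1],S[:,0],1); print("far",a[1],a[0])
cols=range(st[k][0]+10,st[k][0]+st[k][2]-10,4)
t=np.array([[x,np.where(m[:,x])[0].min()-.5] for x in cols]); S=np.array([w2s(p) for p in onz("wrist",t,.048,P)]); print("right edge y",np.median(S[:,1]),np.polyfit(S[:,0],S[:,1],1))
print(P)
E
python3 pl.py
```

```text
time_s: 8.2
tcp_pos: [0.5284, 0.047, 0.1592]
eef_rot: [179.8, -0.1, -96.2]
contact_force: [-0.0, -0.5, 0.1]
gripper_width: 0.0403
gripper_force: 0.0
box [  172   181   162    97 12022]
near edge stand: x at y=0 -0.11818775109071508 slope -0.01722945728583667
far -0.004030298906964925 -0.02483104757782821
right edge y -0.04112108664918335 [ 0.01940161 -0.04003368]
(array([0.52836647, 0.04700607, 0.15921012]), array([ 1.79827995e+02, -1.28085757e-01, -9.61877160e+01]))
```

Run:
```python
from kin import *
p,e=fit()
q0=[[28,6,-25,0,-59],[28,6,-50,60,-60],[28,6,-50,-60,-60],[0,6,-40,-140,-40],[-20,6,-40,90,-100],[40,10,-30,-90,-90]]
for tip in ([-.105,.003,.018],[-.01,.003,.125]):
  print(tip)
  for az in range(-120,121,20):
    out=[]
    for ph in (20,30,40,50,60):
      a=np.radians(az-7.5);t=np.radians(ph);z=np.array([np.sin(t)*np.cos(a),np.sin(t)*np.sin(a),-np.cos(t)])
      o=ik(s2w(tip)-.019*z,z,p,q0); e=np.abs(o.fun).max()
      out.append("%.0f:%s"%(1000*e, o.x.round(0).astype(int).tolist() if e<.001 else "-"))
    print(az," ".join(out))
```

```text
[-0.105, 0.003, 0.018]
-120 0:[31, 29, -23, 9, -57] 0:[33, 35, -18, 10, -66] 0:[35, 40, -13, 12, -75] 0:[36, 46, -9, 13, -84] 0:[36, 52, -4, 14, -93]
-100 0:[35, 27, -31, 16, -50] 0:[38, 31, -28, 20, -57] 0:[40, 37, -25, 22, -65] 0:[42, 42, -22, 24, -73] 0:[44, 48, -19, 25, -81]
-80 0:[37, 24, -39, 25, -41] 0:[41, 27, -40, 32, -47] 0:[44, 32, -39, 36, -54] 0:[47, 37, -38, 39, -61] 0:[49, 43, -36, 40, -68]
-60 0:[36, 20, -49, 39, -32] 0:[39, 22, -53, 54, -37] 0:[42, 26, -54, 61, -44] 0:[46, 32, -54, 63, -52] 0:[50, 38, -54, 63, -59]
-40 0:[28, 17, -58, 63, -22] 18:- 29:- 33:- 34:-
-20 18:- 30:- 43:- 61:- 80:-
0 25:- 14:- 0:[-21, 18, -56, -159, -25] 18:- 39:-
20 13:- 27:- 0:[3, 13, -36, -83, -6] 0:[-30, 24, -50, -125, -39] 1:-
40 0:[23, 15, -41, -13, -15] 0:[15, 14, -36, -40, -14] 0:[-5, 16, -33, -73, -24] 0:[-23, 22, -36, -93, -39] 0:[-35, 33, -40, -102, -55]
60 0:[15, 17, -31, -26, -28] 0:[4, 18, -28, -45, -32] 0:[-8, 20, -27, -62, -39] 0:[-20, 26, -27, -74, -49] 0:[-28, 33, -27, -81, -60]
80 0:[11, 20, -25, -29, -39] 0:[1, 22, -21, -42, -45] 0:[-9, 25, -19, -53, -52] 0:[-17, 30, -17
[... 1133 characters left out ...]
:- 0:[8, 8, -31, -66, -4] 0:[-22, 14, -38, -116, -33]
40 0:[18, 13, -25, -9, -34] 0:[14, 11, -27, -22, -25] 0:[6, 10, -25, -44, -25] 0:[-8, 12, -24, -70, -32] 0:[-22, 17, -27, -89, -45]
60 0:[12, 15, -17, -19, -44] 0:[5, 15, -16, -33, -43] 0:[-4, 16, -15, -49, -45] 0:[-13, 19, -15, -63, -52] 0:[-22, 23, -16, -74, -60]
80 0:[9, 19, -10, -22, -54] 0:[1, 20, -8, -34, -57] 0:[-6, 22, -6, -46, -62] 0:[-14, 26, -5, -55, -68] 0:[-20, 30, -4, -64, -75]
100 0:[8, 23, -4, -22, -63] 0:[1, 25, 0, -32, -69] 0:[-6, 29, 3, -41, -76] 0:[-11, 33, 6, -49, -83] 0:[-16, 37, 9, -55, -90]
120 0:[8, 26, 1, -20, -71] 0:[2, 30, 7, -29, -79] 0:[-3, 35, 12, -36, -88] 0:[-7, 39, 17, -42, -96] 0:[-10, 44, 21, -48, -103]
```

```bash
cat > path.py <<'E'
from kin import *
import sys
p,e=fit()
def ori(az,ph,d): return rot('xyz',[180,-ph,az-7.5])*rot('z',d)
# j6: tool = A*M*Rz(s*j6): calibrate
s=r.get_state(); q=s['joints']; Rt=rot('xyz',s['eef_rot']); M=fk(q,p)[1].inv()*Rt
M0=np.array([[0,0,1],[0,1,0],[-1,0,0]])
base=R.from_matrix(M0); off=(base.inv()*M).as_rotvec(degrees=True); print("j6 cal",q[5],off.round(1))
def full(x,Rt,g):
    o=ik(x,Rt.apply([0,0,1]),p,[g]); A=fk(np.r_[o.x,0],p)[1]
    t=(base.inv()*A.inv()*Rt).as_rotvec(degrees=True)[2]
    return o.x,(t-off[2])*SG+q[5],np.abs(o.fun).max()
SG=1
def lk(q):
    d1,a1,L2,L4,a3,L6,b,b2=p
    A=rot('z',q[0]);x=A.apply([a1,b,d1]);A=A*rot('y',q[1]);x=x+A.apply([0,0,L2]);e=x;A=A*rot('y',-q[2]);x=x+A.apply([L4,0,a3]);w=x
    A=A*rot('x',-q[3]);return e,w,w+A.apply([0,b2,0])
E
python3 - <<'E'
from path import *
D=[([27.927,6.475,-24.668,-.056,-58.994,53.734],[179.957,.139,-8.367]),([31.627,2.247,-58.277,44.379,-18.526,9.092],[-179.892,-20.414,-8.256]),([47.1216,-14.1741,-58.2214,52.8265,-38.0576,-6.0001],[178.1532,-35.3548,-7.6847])]
print([(a[5],(base.inv()*fk(a,p)[1].inv()*rot('xyz',e)).as_rotvec(degrees=True).round(1).tolist()) for a,e in D])
for az,ph,d in ((30,50,10),(30,50,-10),(40,45,10),(40,45,-10)):
    Rt=ori(az,ph,d); print(az,ph,d,Rt.as_matrix().round(2).tolist())
    g=[0,16,-33,-60,-25]
    for t in ([-.17,-.035,.12],[-.17,-.035,.022],[-.105,.0,.022],[-.1,0,.07],[-.08,0,.1],[-.05,0,.12],[-.01,.003,.125]):
        x=s2w(t)-.019*Rt.apply([0,0,1]); g,j6,e=full(x,Rt,g); print(t,g.round(0),round(j6),round(e,4),[v.round(2).tolist() for v in lk(g)])
E
```

```text
j6 cal -32.49352789890555 [ -0.   -0.  -57.5]
[(53.734, [-0.0, 0.0, -143.7]), (9.092, [0.0, -0.0, -99.1]), (-6.0001, [0.0, 0.0, -84.0])]
30 50 10 [[0.65, 0.27, 0.71], [0.08, -0.95, 0.29], [0.75, -0.13, -0.64]]
[-0.17, -0.035, 0.12] [-13.  -3. -42. -76. -28.] 115 0.0 [[-0.03, 0.01, 0.8], [0.32, -0.08, 0.51], [0.19, -0.09, 0.36]]
[-0.17, -0.035, 0.022] [ -35.   20.  -47. -101.  -41.] 66 0.0 [[0.17, -0.12, 0.77], [0.32, -0.22, 0.34], [0.19, -0.09, 0.27]]
[-0.105, 0.0, 0.022] [ -25.   21.  -41. -105.  -36.] 71 0.0 [[0.19, -0.09, 0.76], [0.39, -0.18, 0.35], [0.26, -0.07, 0.27]]
[-0.1, 0, 0.07] [-16.  11. -38. -93. -29.] 94 0.0 [[0.11, -0.03, 0.79], [0.4, -0.12, 0.44], [0.27, -0.07, 0.31]]
[-0.08, 0, 0.1] [-10.   8. -34. -84. -24.] 110 0.0 [[0.08, -0.01, 0.8], [0.42, -0.07, 0.48], [0.29, -0.07, 0.34]]
[-0.05, 0, 0.12] [ -5.   7. -31. -76. -21.] 121 0.0 [[0.07, -0.01, 0.8], [0.44, -0.04, 0.51], [0.32, -0.07, 0.36]]
[-0.01, 0.003, 0.125] [ -3.  10. -27. -73. -20.] 126 0.0 [[0.1, -0.01, 0.79], [0.47, -0.03, 0.51], [0.36, -0.08, 0.37]]
30 50 -10 [[0.52, 0.48, 0.71], [0.4, -0.87, 0.29], [0.75, 
[... 1919 characters left out ...]
]]
[-0.17, -0.035, 0.022] [-23.  15. -40. -83. -36.] 68 0.0 [[0.15, -0.06, 0.78], [0.39, -0.16, 0.4], [0.24, -0.13, 0.29]]
[-0.105, 0.0, 0.022] [-14.  18. -34. -84. -31.] 75 0.0 [[0.18, -0.05, 0.77], [0.46, -0.12, 0.41], [0.31, -0.1, 0.29]]
[-0.1, 0, 0.07] [ -8.  11. -33. -73. -29.] 93 0.0 [[0.11, -0.02, 0.79], [0.44, -0.06, 0.47], [0.31, -0.1, 0.34]]
[-0.08, 0, 0.1] [ -4.   8. -31. -65. -28.] 105 0.0 [[0.09, -0.01, 0.79], [0.45, -0.03, 0.5], [0.33, -0.1, 0.37]]
[-0.05, 0, 0.12] [ -2.   8. -28. -60. -27.] 112 0.0 [[0.09, -0.0, 0.79], [0.46, -0.01, 0.52], [0.36, -0.11, 0.39]]
[-0.01, 0.003, 0.125] [ -1.  11. -24. -58. -27.] 115 0.0 [[0.11, -0.0, 0.79], [0.49, -0.01, 0.53], [0.4, -0.11, 0.39]]
```

```bash
cat >> path.py <<'E'
RT=ori(30,50,10)*rot('z',180); EU=RT.as_euler('xyz',degrees=True)
def tr(t): return row(s2w(t)-.019*RT.apply([0,0,1]),EU)
E
python3 - <<'E'
from path import *
g=[-13,-3,-42,-76,-28]
for t in ([-.16,-.03,.16],[-.15,-.025,.1],[-.15,-.025,.04],[-.14,-.02,.014],[-.11,.003,.014]):
    g,_,e=full(s2w(t)-.019*RT.apply([0,0,1]),RT,g); print(t,g.round(0),round(e,4),tr(t))
# direct rotation vector halves: tool z direction mid
c=pose();A=rot('xyz',c[1]); rv=(A.inv()*RT).as_rotvec(); print(np.degrees(np.linalg.norm(rv)))
for k in (.25,.5,.75): print((A*R.from_rotvec(rv*k)).as_matrix()[:,2].round(2))
E
```

```text
j6 cal -32.49352789890555 [ -0.   -0.  -57.5]
[-0.16, -0.03, 0.16] [  2. -10. -42. -60. -18.] 0.0 [38.333, 64.93, -13.066, 0.404, -0.842, 1.16]
[-0.15, -0.025, 0.1] [-16.   2. -41. -83. -29.] 0.0 [33.393, 54.586, 46.881, 0.404, -0.842, 1.16]
[-0.15, -0.025, 0.04] [-29.  15. -44. -98. -37.] 0.0 [33.224, 54.354, 106.88, 0.404, -0.842, 1.16]
[-0.14, -0.02, 0.014] [ -32.   22.  -45. -105.  -40.] 0.0 [28.38, 44.142, 132.827, 0.404, -0.842, 1.16]
[-0.11, 0.003, 0.014] [ -26.   23.  -43. -108.  -37.] 0.0 [6.071, 13.626, 132.646, 0.404, -0.842, 1.16]
85.29611131338561
[ 0.14  0.17 -0.97]
[ 0.33  0.29 -0.9 ]
[ 0.53  0.33 -0.78]
```

```bash
python3 -m pendant '[[38,60,-40,0,0,0.1],[38,65,-13,0.404,-0.842,1.16],[38,65,-13,0.404,-0.842,1.16],[38,65,-13,0.404,-0.842,1.16],[38,65,-13,0.404,-0.842,1.16],[38,65,-13,0.404,-0.842,1.16],[38,65,-13,0.404,-0.842,1.16],[38,65,-13,0.404,-0.842,1.16],[38,65,-13,0.404,-0.842,1.16],[38,65,-13,0.404,-0.842,1.16],[38,65,-13,0.404,-0.842,1.16],[33,54.5,47,0.404,-0.842,1.16],[33,54.5,47,0.404,-0.842,1.16],[33,54.5,47,0.404,-0.842,1.16]]' 0 10
python3 - <<'E'
from path import *
P=pose(); print(r.get_state()['joints'].round(1),P,(rot('xyz',P[1]).inv()*RT).magnitude(), w2s(P[0]+.019*rot('xyz',P[1]).apply([0,0,1])))
for t in ([-.15,-.025,.04],[-.14,-.02,.014],[-.11,.003,.014]): print(t,tr(t))
E
```

```text
time_s: 10.0
tcp_pos: [0.4701, 0.0202, 0.1106]
eef_rot: [168.3, 48.8, -172.7]
contact_force: [-0.0, 0.7, 0.5]
gripper_width: 0.0007
gripper_force: 0.0
j6 cal 9.769203825279487 [ -0.   -0.  -99.8]
[-16.1   2.7 -41.  -83.4 -28.8   9.8] (array([0.47009423, 0.02019427, 0.11062411]), array([ 168.26513097,   48.83317811, -172.73696153])) 0.003435442255863055 [-0.15012752 -0.02420463  0.0983787 ]
[-0.15, -0.025, 0.04] [44.05, -8.548, 37.403, 0.002, -0.003, 0.001]
[-0.14, -0.02, 0.014] [56.418, -11.466, 62.692, 0.002, -0.003, 0.001]
[-0.11, 0.003, 0.014] [33.465, -2.514, 91.362, 0.002, -0.003, 0.001]
```

```bash
python3 -m pendant '[[44,-8.5,37,0,0,0],[44,-8.5,37,0,0,0],[56,-11.5,62,0,0,0],[56,-11.5,62,0,0,0],[44,-7,78,0,0,0],[33.5,-2.5,91,0,0,0],[33.5,-2.5,91,0,0,0],[33.5,-2.5,91,0,0,0]]'
python3 - <<'E'
from path import *
P=pose(); print(w2s(P[0]+.019*rot('xyz',P[1]).apply([0,0,1])))
import math
for a in (0,6,12,18,25,32,41,48,55,62,69,76,83,90,95,99):
    A=math.radians(a); f=-.003-.005*math.sin(A)
    if a<=41: t=np.array([f-.115*math.cos(A)+.008,.04+.115*math.sin(A)-.019])
    else: t=np.array([f-.097*math.cos(A)-.0062,.04+.097*math.sin(A)-.0071])
    print(a,t.round(3),tr([t[0],.003,t[1]])[:3])
E
python3 -c "
from h import *
snap('side','s2.png',(220,120,420,290),4)"
```

```text
time_s: 11.0
tcp_pos: [0.5132, 0.0426, 0.0295]
eef_rot: [168.3, 49.1, -172.6]
contact_force: [-2.6, 0.9, -2.6]
gripper_width: 0.0008
gripper_force: 1.6
j6 cal 47.35166000265227 [  -0.    -0.  -137.4]
[-0.11030897  0.00364736  0.01735909]
0 [-0.11   0.021] [-2.866, -0.192, -2.38]
6 [-0.11   0.033] [-12.018, 1.355, -10.019]
12 [-0.109  0.045] [-21.867, 2.383, -16.738]
18 [-0.106  0.057] [-32.306, 2.88, -22.464]
25 [-0.101  0.07 ] [-45.076, 2.782, -27.806]
32 [-0.095  0.082] [-58.303, 1.956, -31.632]
41 [-0.085  0.096] [-75.66, -0.154, -34.232]
48 [-0.078  0.105] [-86.702, -1.916, -34.898]
55 [-0.069  0.112] [-97.9, -4.485, -33.729]
62 [-0.059  0.119] [-108.767, -7.566, -31.209]
69 [-0.049  0.123] [-119.14, -11.113, -27.376]
76 [-0.038  0.127] [-128.865, -15.073, -22.287]
83 [-0.026  0.129] [-137.797, -19.387, -16.018]
90 [-0.014  0.13 ] [-145.803, -23.99, -8.663]
95 [-0.006  0.13 ] [-150.888, -27.418, -2.804]
99 [0.001 0.129] [-154.545, -30.224, 2.213]
```

View pics/s2.png

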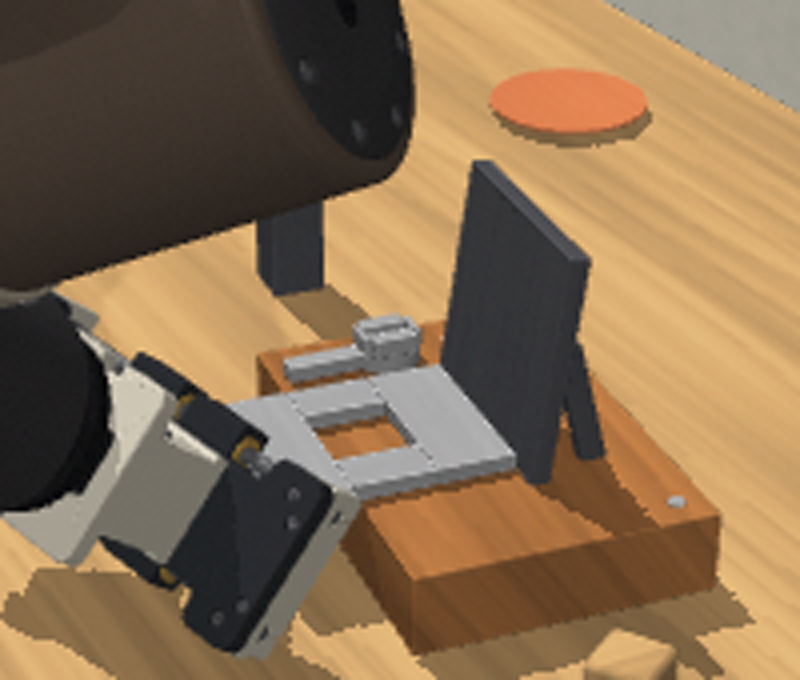

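The gripper tip is now under the lip and in light contact (2–3 N), with the plate still flat. Lifting along the arc.

```bash
python3 -m pendant '[[-2.9,-0.2,-2.4,0,0,0],[-7,0.6,-6,0,0,0],[-12,1.4,-10,0,0,0],[-17,1.9,-13.5,0,0,0],[-22,2.4,-16.7,0,0,0],[-27,2.6,-19.7,0,0,0],[-32.3,2.9,-22.5,0,0,0],[-38.5,2.9,-25.5,0,0,0],[-45,2.8,-27.8,0,0,0],[-45,2.8,-27.8,0,0,0]]'
python3 -c "
from path import *
P=pose(); print(w2s(P[0]+.019*rot('xyz',P[1]).apply([0,0,1])))
snap('side','s3.png',(220,120,420,290),4)"
```

```text
time_s: 12.3
tcp_pos: [0.5233, 0.0396, 0.0821]
eef_rot: [168.4, 49.2, -172.8]
contact_force: [-2.6, -0.9, -1.2]
gripper_width: 0.0004
gripper_force: 1.2
j6 cal 22.445826967979464 [  -0.     0.  -112.4]
[-0.09980617  0.00198288  0.06990752]
```

View pics/s3.png

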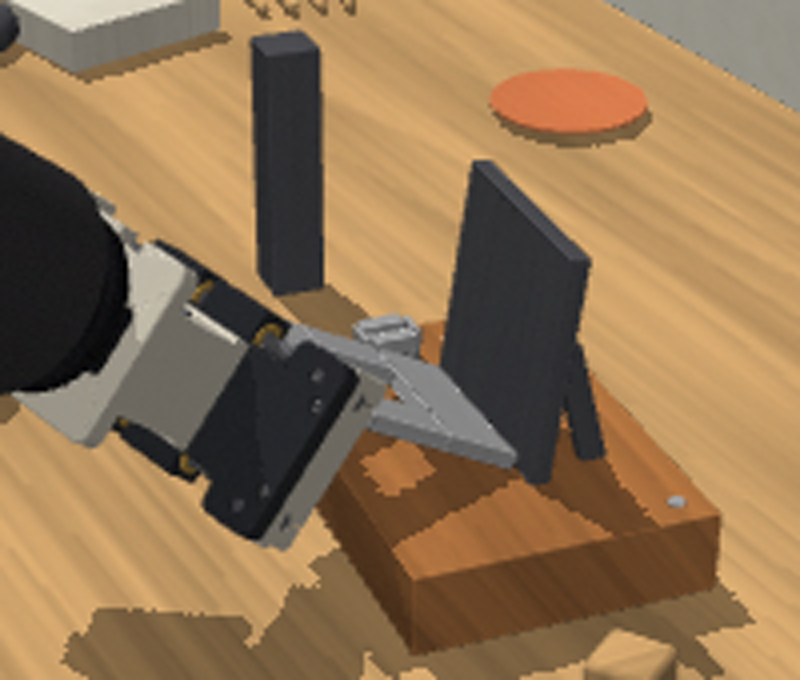

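The plate is tilted about 30° with its foot at the fence. Continuing along the arc.

```bash
python3 -m pendant '[[-7,-0.4,-2,0,0,0],[-13.2,-0.8,-3.8,0,0,0],[-22,-2,-5.2,0,0,0],[-30.7,-3,-6.4,0,0,0],[-36,-3.9,-6.8,0,0,0],[-41.7,-4.7,-7.1,0,0,0],[-47.3,-6,-6.6,0,0,0],[-53,-7.3,-5.9,0,0,0],[-58.4,-8.9,-4.7,0,0,0],[-63.8,-10.4,-3.4,0,0,0],[-69,-12.2,-1.5,0,0,0],[-74,-14,0.4,0,0,0],[-79,-16,3,0,0,0],[-84,-18,5.5,0,0,0],[-88.4,-20,8.6,0,0,0],[-92.8,-22.2,11.8,0,0,0],[-96.8,-24.5,15.5,0,0,0],[-100.8,-26.8,19.1,0,0,0],[-100.8,-26.8,19.1,0,0,0]]'
python3 -c "
from path import *
P=pose(); print(w2s(P[0]+.019*rot('xyz',P[1]).apply([0,0,1])))
snap('side','s4.png',(220,120,420,290),4)"
```

```text
time_s: 14.72
tcp_pos: [0.6099, 0.028, 0.1413]
eef_rot: [168.3, 49.1, -172.9]
contact_force: [-1.1, 0.7, -0.3]
gripper_width: 0.0005
gripper_force: 0.0
j6 cal -12.095810756205072 [ -0.   -0.  -77.9]
[-0.01246622  0.00173679  0.12915545]
```

View pics/s4.png

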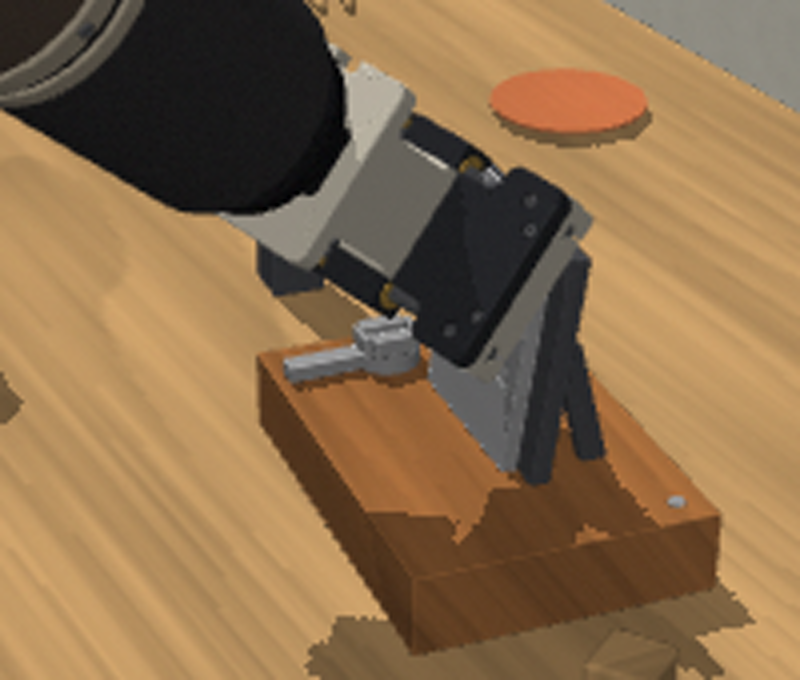

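The plate is almost upright, near the fence. Pushing the last degrees.

```bash
python3 -m pendant '[[-2.5,-1.7,3,0,0,0],[-5,-3.4,6,0,0,0],[-7,-5,8.5,0,0,0],[-8.7,-6.2,11,0,0,0],[-8.7,-6.2,11,0,0,0],[-8.7,-6.2,11,0,0,0]]'
python3 -m pendant '[[-1,-0.8,1.5,0,0,0],[-2,-1.5,3,0,0,0],[-2,-1.5,3,0,0,0]]'
```

```text
time_s: 15.52
tcp_pos: [0.6187, 0.0273, 0.1392]
eef_rot: [168.1, 48.8, -172.8]
contact_force: [-46.9, -4.7, 34.0]
gripper_width: 0.0005
gripper_force: 25.3
time_s: 15.9
tcp_pos: [0.6193, 0.0273, 0.1389]
eef_rot: [168.0, 48.8, -172.7]
contact_force: [-79.2, -9.4, 59.1]
gripper_width: 0.0008
gripper_force: 42.0
```

```bash
python3 -m pendant '[[3.2,2.1,-3.7,0,0,0],[10,7,-12,0,0,0],[30,20,-35,0,0,0],[64,43,-74,0,0,0],[64,43,-74,0,0,0],[64,43,-74,0,0,0]]'
python3 - <<'E'
from h import *
P=pose(); print(P, row([.50,-.10,.30],[180,0,-37]))
im=cv2.cvtColor(r.capture("side"),cv2.COLOR_RGB2BGR)
cv2.imwrite("pics/s5.png",np.hstack([cv2.resize(im[120:290,220:420],(500,425)),cv2.resize(im[250:420,290:430],(300,425))]))
E
```

```text
time_s: 16.65
tcp_pos: [0.5232, 0.0397, 0.145]
eef_rot: [168.3, 49.2, -172.8]
contact_force: [1.1, 1.4, 1.2]
gripper_width: 0.0005
gripper_force: 0.0
(array([0.52323654, 0.03965342, 0.14499054]), array([ 168.32648096,   49.15706408, -172.83720731])) [-90.8, -106.154, -156.709, -0.891, 0.616, -2.101]
```

View pics/s5.png

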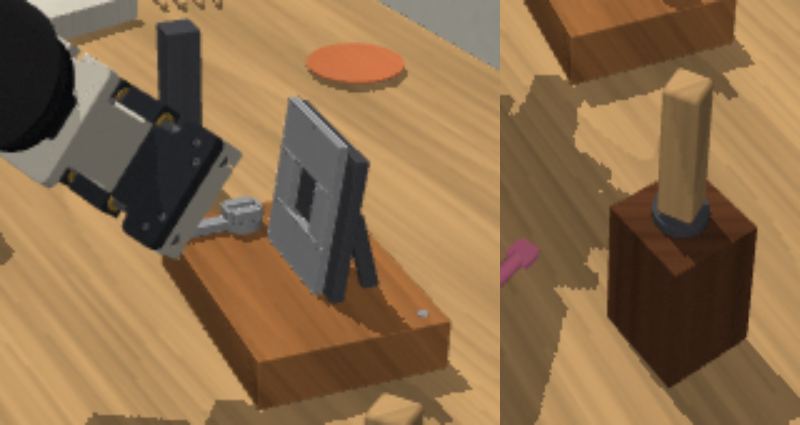

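The plate now leans flat on the fence, and the driver stands in its block. The pink look-alike seems to have been knocked over, so I'll stay clear of it. My picture views are used up, so I continue with numeric measurements.

Run:
```python
from h import *
im=cv2.cvtColor(r.capture("top"),cv2.COLOR_RGB2BGR); cv2.imwrite("pics/raw_t1.png",im); im0=cv2.imread("pics/top0.png")
f=lambda q:np.float64(q)/4+[435,240]-.375
B=onz("top",f([(222,68),(384,50),(414,208),(255,228)]),.08); print("block",B[:,:2].round(4).tolist(),B.mean(0).round(4),[np.linalg.norm(B[i]-B[i-1]).round(4) for i in range(4)])
print("collar",onz("top",f([(318,140)]),.086),"handle top",onz("top",f([(405,112)]),.166))
for n,I in(("t0",im0),("t1",im)):
    c=I[250:290,515:560]; g=cv2.cvtColor(c,cv2.COLOR_BGR2HSV)
    lab=c.reshape(-1,3).astype(np.float32)
    print(n); print(c[10:30:3,5:40:3,2])
    m=((c[...,2]>140)&(g[...,1]>85)).astype(np.uint8)
```

```text
block [[0.524, -0.2557], [0.53, -0.3194], [0.4686, -0.3249], [0.4621, -0.2632]] [ 0.4962 -0.2908  0.08  ] [np.float64(0.0624), np.float64(0.064), np.float64(0.0616), np.float64(0.062)]
collar [[ 0.49465707 -0.28811169  0.086     ]] handle top [[ 0.49446512 -0.2878266   0.166     ]]
t0
[[ 68  61  64  72 119 152 148 101  97 151 155 151]
 [ 70  75  81 138 160 158 149 146  97 126 157 155]
 [ 80  86 142 160 164 162 151 149 127 115 156 156]
 [ 91  92  95 158 167 161 156 151 141 105  97  97]
 [ 92  89  92 111 162 161 157 148 114  92  97  97]
 [ 90  93  95  95 134 160 148  95  94  93  95  95]
 [ 91  93  93  96  92 110  96 101 101 100  99 102]]
t1
[[ 89  81  85  89 145 189 183 125 124 185 187 185]
 [ 87  91 100 171 200 195 185 179 121 156 194 189]
 [ 99 106 173 196 203 197 185 183 159 140 191 191]
 [114 114 117 195 200 196 190 183 176 131 123 122]
 [116 116 116 136 200 198 194 185 141 117 119 120]
 [115 114 119 118 165 197 185 120 117 114 117 118]
 [116 114 117 118 112 139 119 123 124 124 126 125]]
```

Run:
```python
from h import *
for n,th in (("top0",128),("raw_t1",155)):
    I=cv2.imread(f"pics/{n}.png"); m=(I[...,2]>th).astype(np.uint8); m[:250]=0;m[290:]=0;m[:,:515]=0;m[:,560:]=0
    k=np.ones((2,2),np.uint8); m=cv2.morphologyEx(m,cv2.MORPH_OPEN,k)
    _,l,st,_=cv2.connectedComponentsWithStats(m,connectivity=4); j=l[268,534]; print(st[j])
    c,_=cv2.findContours((l==j).astype(np.uint8),0,cv2.CHAIN_APPROX_NONE); q=cv2.boxPoints(cv2.minAreaRect(c[0])); w=onz("top",q,.166)
    print(q.round(1).tolist(),w.mean(0),np.linalg.norm(w[1]-w[0]),np.linalg.norm(w[2]-w[1]),np.degrees(np.arctan2(w[1,1]-w[0,1],w[1,0]-w[0,0])))
print(row([.50,-.10,.32],[180,0,-37]))
```

```text
[527 259  20  20 242]
[[525.9000244140625, 266.6000061035156], [538.0999755859375, 257.3999938964844], [547.7999877929688, 270.3999938964844], [535.5999755859375, 279.5]] [ 0.49330187 -0.28906248  0.166     ] 0.021802234077399233 0.021455724012471852 -55.558352841389926
[527 259  20  20 246]
[[525.7999877929688, 266.70001220703125], [538.0999755859375, 257.3999938964844], [547.7999877929688, 270.3999938964844], [535.5, 279.6000061035156]] [ 0.49322151 -0.28894478  0.166     ] 0.022087857123335112 0.021455724226964835 -55.55818339297221
[-105.895, -103.228, -170.145, -0.89, 0.616, -2.101]
```

Run:
```python
from h import *
c=pose(); w=row([.50,-.02,.30],[180,0,-167.5]); print(w)
A=R.from_euler("xyz",c[1],degrees=True)
for k in (.33,.66,1): print((A*R.from_rotvec(np.array(w[3:])*k)).as_matrix()[:,2].round(2))
e=(np.array([.50,-.02,.30]),np.array([180,0,-167.5])); print(row([.4938,-.2885,.28],[180,0,-55.6],e))
```

```text
[-97.283, -29.673, -133.874, 0.151, 0.862, -0.0]
[ 0.51  0.21 -0.83]
[ 0.27  0.11 -0.96]
[-0.  0. -1.]
[64.167, -260.794, 20.0, 0.0, 0.0, -1.953]
```

```bash
python3 -m pendant '[[-97,-30,-134,0.151,0.862,0],[-97,-30,-134,0.151,0.862,0],[-97,-30,-134,0.151,0.862,0],[-97,-30,-134,0.151,0.862,0],[-97,-30,-134,0.151,0.862,0],[-97,-30,-134,0.151,0.862,0],[-97,-30,-134,0.151,0.862,0],[-97,-30,-134,0.151,0.862,0]]' 50 30
python3 -m pendant '[[30,-120,10,0,0,-1],[64,-261,20,0,0,-1.953],[64,-261,20,0,0,-1.953],[64,-261,20,0,0,-1.953],[64,-261,20,0,0,-1.953],[64,-261,20,0,0,-1.953],[64,-261,20,0,0,-1.953],[64,-261,20,0,0,-1.953],[64,-261,20,0,0,-1.953],[64,-261,20,0,0,-1.953],[64,-261,20,0,0,-1.953],[64,-261,20,0,0,-1.953],[64,-261,20,0,0,-1.953]]'
python3 - <<'E'
from h import *
print(r.get_state()["joints"].round(1))
P=snap("wrist","w5.png"); im=cv2.imread("pics/raw_w5.png")
c=np.array([.494,-.2885]);print(P,px("wrist",[[*c,.166],[*c,.08]],P).round(1))
u,v=px("wrist",[[*c,.166]],P)[0].astype(int)
s=im[max(0,v-30):v+31:4,max(0,u-40):u+41:5]; print(s[...,2])
E
```

```text
time_s: 17.75
tcp_pos: [0.5023, -0.0191, 0.3013]
eef_rot: [-179.9, -0.1, -167.4]
contact_force: [0.6, -0.5, -1.1]
gripper_width: 0.0496
gripper_force: 0.0
time_s: 19.38
tcp_pos: [0.4933, -0.289, 0.279]
eef_rot: [179.9, 0.1, -55.8]
contact_force: [0.4, -0.5, -0.3]
gripper_width: 0.05
gripper_force: 0.0
[-10.8   9.7  -9.6  -0.  -70.7  45. ]
(array([ 0.49329177, -0.2889812 ,  0.2790058 ]), array([ 1.79945823e+02,  7.21459125e-02, -5.58196950e+01])) [[318.  244.5]
 [317.9 218.7]]
[[224 115 117 110 126  91 101  99  93  92  92  98  60 113 117 106 119]
 [202 115 119 108 122  91 100  95  92  89  91 100  64 109 115 106 222]
 [102 113 118 115 113 101  92  94  90  89  92  96  94  99 113 121 218]
 [111 108 115 118 108 112 174 177 168 160 157 151 106  95 110 227 209]
 [131 102 113 117 113 169 220 215 220 218 211 202 106  95  92 218 217]
 [216 225 104 115 118 184 229 222 216 220 217 198 107 101 226 214 216]
 [218 218 211 137 118 192 228 228 225 216 220 206 109 104 214 216 222]
 [219 212 215 222 207 199 229 229 228 227 215 202 107 188 215 218 227]
 [218 208 218 219 192 196 231 230 228 228 228 193  95 212 216 223 227]
 [208 216 221 202 195 198 228 231 230 229 228 216 169 217 219 228 228]
 [208 218 220 189 206 197 224 224 227 227 228 205 215 216 225 226 220]
 [216 222 199 199 204 217 202 206 208 219 227 140 217 220 228 225 216]
 [217 217 188 208 213 199 207 204 217 219 215 215 218 227 225 220 218]
 [221 194 202 205 216 203 206 212 219 222 214 218 221 231 224 218 215]
 [216 193 210 214 198 208 206 220 220 214 217 136 159 155 218 216 219]
 [192 204 207 215 205 206 215 218 206 214 218 153 156 152 147 193 223]]
```

The handle top sits at about (319,243) in the wrist image. The prediction was (318,244.5), and the edges are aligned. Descending to grip.

```bash
python3 -m pendant '[[0,0,60,0,0,0],[0,0,110,0,0,0],[0,0,144,0,0,0],[0,0,144,0,0,0],[0,0,144,0,0,0],[0,0,144,0,0,0]]' 45 30
python3 -m pendant '[[0,0,0,0,0,0],[0,0,0,0,0,0],[0,0,0,0,0,0],[0,0,0,0,0,0],[0,0,0,0,0,0]]' 15 40
python3 -m pendant '[[0,0,-10,0,0,0],[0,0,-40,0,0,0],[0,0,-90,0,0,0],[0,0,-120,0,0,0],[0,0,-120,0,0,0],[0,0,-120,0,0,0]]'
```

```text
time_s: 20.18
tcp_pos: [0.494, -0.2892, 0.1374]
eef_rot: [-179.9, -0.1, -55.6]
contact_force: [1.1, -0.2, 0.6]
gripper_width: 0.0455
gripper_force: 0.0
time_s: 20.8
tcp_pos: [0.493, -0.2889, 0.1358]
eef_rot: [180.0, 0.0, -55.6]
contact_force: [-1.2, 0.5, 4.7]
gripper_width: 0.0238
gripper_force: 39.8
time_s: 21.55
tcp_pos: [0.4923, -0.2886, 0.2547]
eef_rot: [179.9, 0.1, -55.6]
contact_force: [-1.0, 0.1, -2.5]
gripper_width: 0.024
gripper_force: 39.7
```

Run:
```python
from h import *
P=pose(); A=R.from_euler("xyz",P[1],degrees=True); t=np.array(P[0])-[0,0,.1258]
im=cv2.cvtColor(r.capture("side"),cv2.COLOR_RGB2BGR); cv2.imwrite("pics/raw_s6.png",im); g=cv2.cvtColor(im,cv2.COLOR_BGR2HSV)
for ax,n in (([1,0,0],"x"),([0,1,0],"y")):
    d=A.apply(ax)*.009; print(n,px("side",[t+d+[0,0,.009],t-d+[0,0,.009]]).round(1).tolist())
print("tip",px("side",[t,t+[0,0,.016],t+[0,0,.04]]).round(1))
u,v=px("side",[t+[0,0,.009]])[0].round().astype(int)
for dv in (-30,-15,-10,-4,0,4,8,12): print(v+dv,"sat",g[v+dv,u-18:u+19,1].tolist(),"\n   val",g[v+dv,u-18:u+19,2].tolist())
```

```text
x [[380.2, 302.7], [367.0, 298.7]]
y [[370.9, 304.6], [376.3, 296.8]]
tip [[373.2 306.3]
 [373.9 296.3]
 [374.9 280.8]]
271 sat [164, 164, 173, 163, 168, 165, 163, 167, 167, 160, 163, 165, 162, 160, 167, 158, 161, 166, 10, 3, 3, 6, 3, 0, 3, 3, 105, 125, 121, 125, 124, 123, 122, 124, 124, 125, 125] 
   val [84, 87, 84, 83, 82, 85, 86, 84, 78, 83, 86, 88, 88, 86, 87, 87, 87, 89, 79, 87, 90, 92, 92, 90, 85, 75, 97, 114, 116, 116, 117, 116, 115, 115, 117, 114, 116]
286 sat [124, 125, 124, 124, 120, 122, 122, 124, 123, 122, 123, 121, 124, 124, 125, 122, 125, 17, 3, 3, 0, 6, 6, 3, 3, 122, 123, 125, 122, 126, 123, 124, 123, 124, 123, 126, 123] 
   val [111, 114, 117, 117, 119, 119, 188, 191, 191, 190, 187, 183, 185, 181, 178, 176, 173, 89, 88, 90, 91, 92, 90, 85, 73, 170, 172, 171, 165, 162, 162, 165, 110, 171, 110, 105, 104]
291 sat [123, 122, 122, 122, 122, 123, 126, 124, 121, 123, 124, 125, 125, 124, 123, 123, 88, 12, 3, 3, 0, 3, 0, 0, 56, 124, 122, 123, 128, 125, 123, 127, 123, 122, 124, 122, 124] 
   val [180, 180, 180, 177, 176, 180, 184, 189, 191, 193, 192, 190, 194, 192, 189, 188, 1
[... 1272 characters left out ...]
122, 124, 123, 123, 82, 8, 54, 121, 123, 123, 124, 124, 121, 122, 125, 124, 125, 122, 123, 124, 123, 123, 123, 123, 123] 
   val [192, 192, 187, 189, 189, 185, 177, 166, 162, 159, 161, 163, 167, 168, 168, 168, 130, 92, 90, 160, 164, 164, 163, 164, 168, 170, 172, 175, 176, 177, 187, 193, 191, 188, 188, 186, 186]
313 sat [123, 123, 123, 123, 121, 122, 125, 125, 123, 122, 125, 124, 124, 125, 123, 122, 124, 125, 126, 124, 123, 124, 124, 124, 124, 123, 123, 124, 125, 125, 125, 124, 125, 122, 124, 123, 125] 
   val [187, 189, 188, 184, 177, 171, 170, 172, 172, 167, 165, 164, 162, 161, 162, 163, 167, 169, 170, 168, 168, 165, 163, 164, 165, 164, 164, 167, 170, 170, 172, 175, 175, 177, 177, 179, 185]
```

The blade runs along the tool's y: the bottom edge slants from (371,310) to (378,302), which matches that hypothesis. Next I carry the driver to a spot in front of the keeper and measure the slot with the wrist camera.

Run:
```python
from h import *
print(row([.563,.1154,.28],[180,0,-7.5]), "bar top",onz("top",[[142,168]],.14))
```

```text
[-293.453, -286.647, -25.464, 0.0, 0.003, -0.84] bar top [[0.65492874 0.26760826 0.14      ]]
```

```bash
python3 -m pendant '[[0,0,-25,0,0,0],[-293,-287,-25,0,0,-0.84],[-293,-287,-25,0,0,-0.84],[-293,-287,-25,0,0,-0.84],[-293,-287,-25,0,0,-0.84],[-293,-287,-25,0,0,-0.84],[-293,-287,-25,0,0,-0.84],[-293,-287,-25,0,0,-0.84],[-293,-287,-25,0,0,-0.84],[-293,-287,35,0,0,-0.84],[-293,-287,35,0,0,-0.84],[-293,-287,35,0,0,-0.84],[-293,-287,35,0,0,-0.84]]'
cat > kp.py <<'E'
from h import *
P=snap("wrist","w6.png"); im=cv2.imread("pics/raw_w6.png"); g=cv2.cvtColor(im,cv2.COLOR_BGR2HSV)
s=s2w([-.018,.075,.058]); u,v=px("wrist",[s],P)[0]; print("head px",u,v,P)
x0,y0,x1,y1=int(u)-45,int(v)-45,int(u)+46,int(v)+90
m=((g[...,1]<60)&(g[...,2]>60)).astype(np.uint8); mm=np.zeros_like(m); mm[y0:y1,x0:x1]=m[y0:y1,x0:x1]
_,l,st,ce=cv2.connectedComponentsWithStats(mm); j=l[int(v)+int(0),int(u)] or 1+np.argmax(st[1:,4]); print(st[j],ce[j])
sub=g[int(v)-26:int(v)+27:3,int(u)-26:int(u)+27:3]
print(sub[...,2]); print((sub[...,1]<60).astype(int))
E
python3 kp.py
```

```text
time_s: 23.22
tcp_pos: [0.5653, 0.115, 0.2227]
eef_rot: [-179.9, -0.1, -7.5]
contact_force: [-0.4, -0.4, -1.5]
gripper_width: 0.0237
gripper_force: 39.7
head px 319.0735240263537 153.6685132484515 (array([0.56525558, 0.11501731, 0.22272546]), array([-1.79907128e+02, -1.15091409e-01, -7.47535383e+00]))
[ 300  134   38   80 1745] [318.68194842 165.79598854]
[[213 213 212 211 212 210 212 213 213 213 210 213 213 213 213 209 222  69]
 [213 214 214 214 214 214 215 215 215 215 215 215 218 216 216 216 227  57]
 [214 215 215 215 215 216 221 224 227 150 157 160 142 203 210 166 170 227]
 [206 205 207 206 206 179 213 214 214 213 214 219 122 129 129 130 130 192]
 [192 191 192 196 172 168 136 149 152 134 116 124 130 141 135 136 137 137]
 [203 203 206 194 210 209 215 166 144 138 216 205 214 220 143 144 144 144]
 [212 212 212 191 207 205 212 172 144 139 217 201 212 220 140 146 145 147]
 [202 201 201 176 207 205 212 173 143 138 216 201 210 217 141 135 136 136]
 [203 203 206 188 208 204 210 176 145 139 218 201 211 217 138 136 137 137]
 [202 202 205 182 207 203 210 183 146 140 215 202 210 217 138 137 1
[... 611 characters left out ...]
0 0 0 0 0 0 0 0 0 0 0 0 0 0 0 0 0 1]
 [0 0 0 0 0 0 0 0 0 0 0 0 0 0 0 0 0 1]
 [0 0 0 0 0 0 0 0 0 0 0 0 0 0 0 0 0 0]
 [0 0 0 0 0 0 1 1 1 1 1 1 0 0 0 0 0 0]
 [0 0 0 0 0 1 1 1 1 1 1 1 1 1 0 0 0 0]
 [0 0 0 0 1 1 1 1 1 1 1 1 1 1 0 0 0 0]
 [0 0 0 1 1 1 1 1 1 1 1 1 1 1 1 0 0 0]
 [0 0 0 1 1 1 1 1 1 1 1 1 1 1 1 0 0 0]
 [0 0 0 1 1 1 1 1 1 1 1 1 1 1 1 0 0 0]
 [0 0 0 1 1 1 1 1 1 1 1 1 1 1 1 0 0 0]
 [0 0 0 1 1 1 1 1 1 1 1 1 1 1 1 0 0 0]
 [0 0 0 1 1 1 1 1 1 1 1 1 1 1 1 0 0 0]
 [0 0 0 0 1 1 1 1 1 1 1 1 1 1 0 0 0 0]
 [0 0 0 0 1 1 1 1 1 1 1 1 1 1 0 0 0 0]
 [0 0 0 0 0 0 1 1 1 1 1 1 0 0 0 0 0 0]
 [0 0 0 0 0 0 0 1 1 1 1 0 0 0 0 0 0 0]
 [0 0 0 0 0 0 0 1 1 1 1 0 0 0 0 0 0 0]
 [0 0 0 0 0 0 0 1 1 1 1 0 0 0 0 0 0 0]]
```

```bash
cat > sl.py <<'E'
from h import *
import sys
P=(np.array([0.56525558,0.11501731,0.22272546]),np.array([-179.907128,-.115091409,-7.47535383]))
im=cv2.imread("pics/raw_w6.png").astype(float)[...,2]; g=cv2.cvtColor(cv2.imread("pics/raw_w6.png"),cv2.COLOR_BGR2HSV)
L=[];Rr=[]
for v in range(143,163):
    row_=im[v]; d=np.where(row_[310:330]<178)[0]+310
    if len(d)<3: continue
    a,b=d.min(),d.max()
    sub=lambda i,j:i+(178-row_[i])/(row_[j]-row_[i])*(j-i)
    L.append((sub(a,a-1),v)); Rr.append((sub(b,b+1),v))
L=np.array(L);Rr=np.array(Rr); print(np.c_[L,Rr[:,0]].round(1).tolist())
wl=onz("wrist",L,.058,P);wr=onz("wrist",Rr,.058,P); c=(wl+wr)/2
print("width",np.linalg.norm(wl-wr,axis=1).mean()); 
k=np.polyfit(c[:,0],c[:,1],1); print("slot dir deg",np.degrees(np.arctan(k[0])),"mid",c.mean(0))
# column extents of slot
ang=np.arctan(k[0]); 
col=im[130:185,316:320].mean(1); print(dict(zip(range(130,185),col.round().astype(int))))
# tab axis
m=(g[...,1]<60)&(g[...,2]>60)
T=[]
for v in range(182,210):
    d=np.where(m[v,295:345])[0]+295
    if len(d): T.append((d.min(),d.max(),v))
T=np.array(T);print(T[::4].tolist()); w=onz("wrist",np.c_[(T[:,0]+T[:,1])/2,T[:,2]],.053,P); kk=np.polyfit(w[:,0],w[:,1],1); print("tab deg",np.degrees(np.arctan(kk[0])))
# head circle
H=np.array([(np.where(m[v,295:345])[0].min()+295,np.where(m[v,295:345])[0].max()+295,v) for v in range(140,168)]); print(H[::4].tolist(), (H[:,0]+H[:,1]).max()/2)
E
python3 sl.py
```

```text
[[313.8, 143.0, 321.9], [313.8, 144.0, 321.9], [313.9, 145.0, 321.9], [313.9, 146.0, 322.0], [313.9, 147.0, 322.1], [313.9, 148.0, 322.2], [313.9, 149.0, 322.2], [313.9, 150.0, 322.2], [314.0, 151.0, 322.2], [314.0, 152.0, 322.3], [314.0, 153.0, 322.3], [314.1, 154.0, 322.4], [314.1, 155.0, 322.4], [314.2, 156.0, 322.4], [314.1, 157.0, 322.4], [314.1, 158.0, 322.3], [314.2, 159.0, 321.7], [314.3, 160.0, 321.7], [314.3, 161.0, 321.7], [314.3, 162.0, 321.8]]
width 0.006532302813695816
slot dir deg -6.796834338168136 mid [0.62849666 0.10758803 0.058     ]
{130: np.int64(215), 131: np.int64(216), 132: np.int64(220), 133: np.int64(222), 134: np.int64(127), 135: np.int64(176), 136: np.int64(213), 137: np.int64(212), 138: np.int64(208), 139: np.int64(150), 140: np.int64(136), 141: np.int64(142), 142: np.int64(143), 143: np.int64(142), 144: np.int64(142), 145: np.int64(142), 146: np.int64(142), 147: np.int64(142), 148: np.int64(142), 149: np.int64(142), 150: np.int64(140), 151: np.int64(140), 152: np.int64(140), 153: np.int64(140), 154: np.int64(140), 155: np.int64(140), 156: np.int64(140), 157: np.int64(140), 158: np.int64(140), 159: np.int64(142), 160: np.int64(138), 161: np.int64(138), 162: np.int64(138), 163: np.int64(135), 164: np.int64(156), 165: np.int64(135), 166: np.int64(110), 167: np.int64(198), 168: np.int64(217), 169: np.int64(211), 170: np.int64(200), 171: np.int64(208), 172: np.int64(217), 173: np.int64(213), 174: np.int64(213), 175: np.int64(212), 176: np.int64(212), 177: np.int64(212), 178: np.int64(212), 179: np.int64(212), 180: np.int64(212), 181: np.int64(212), 182: np.int64(212), 183: np.int64(212), 184: np.int64(213)}
[[312, 326, 182], [313, 326, 186], [313, 326, 190], [313, 326, 194], [313, 326, 198], [313, 326, 202], [313, 326, 206]]
tab deg -7.201167166542595
[[304, 333, 140], [302, 335, 144], [300, 336, 148], [300, 337, 152], [300, 337, 156], [301, 335, 160], [303, 334, 164]] 319.0
```

Run:
```python
from h import *
P=(np.array([0.56525558,0.11501731,0.22272546]),np.array([-179.907128,-.115091409,-7.47535383]))
A=R.from_euler("xyz",P[1],degrees=True); im=cv2.imread("pics/raw_w6.png"); g=cv2.cvtColor(im,cv2.COLOR_BGR2HSV)
f=lambda x,y,z:P[0]+A.apply([x,y,z])
pts=[f(0,0,.1258),f(0,.0075,.1258),f(0,-.0075,.1258),f(0,0,.1258-.016),f(0,0,.1258-.07)]
print(px("wrist",pts,P).round(1).tolist())
u,v=px("wrist",pts[:1],P)[0].round().astype(int)
m=(g[...,1]<60)&(g[...,2]>25)
for y in range(v-14,v+8): 
    d=np.where(m[y,u-30:u+31])[0]+u-30; print(y,(d.min(),d.max(),len(d)) if len(d) else None,im[y,u-2:u+3,2].tolist())
print("slot",onz("wrist",[[318.2,151.8]],.058,P))
```

```text
[[318.8, 240.7], [328.9, 240.8], [308.6, 240.7], [318.8, 246.9], [318.9, 274.2]]
227 None [236, 235, 235, 235, 235]
228 None [235, 236, 235, 235, 235]
229 None [235, 236, 235, 235, 235]
230 None [236, 236, 236, 236, 236]
231 None [237, 237, 237, 237, 237]
232 None [238, 238, 238, 238, 238]
233 None [244, 245, 244, 243, 242]
234 None [226, 220, 230, 243, 242]
235 (np.int64(317), np.int64(318), 2) [126, 100, 139, 193, 191]
236 (np.int64(308), np.int64(329), 22) [77, 80, 77, 76, 73]
237 (np.int64(307), np.int64(330), 24) [86, 87, 86, 85, 85]
238 (np.int64(306), np.int64(330), 25) [65, 64, 66, 64, 52]
239 (np.int64(306), np.int64(330), 25) [44, 44, 43, 43, 46]
240 (np.int64(306), np.int64(330), 25) [44, 46, 45, 50, 56]
241 (np.int64(306), np.int64(330), 25) [73, 73, 74, 74, 73]
242 (np.int64(305), np.int64(333), 29) [74, 75, 74, 75, 73]
243 (np.int64(303), np.int64(335), 32) [73, 73, 73, 72, 72]
244 (np.int64(302), np.int64(335), 34) [74, 72, 73, 72, 73]
245 (np.int64(300), np.int64(336), 37) [73, 73, 73, 72, 72]
246 (np.int64(298), np.int64(337), 40) [73, 72, 71, 72, 74]
247 (np.int64(296), np.int64(338), 43) [74, 73, 73, 74, 72]
248 (np.int64(296), np.int64(339), 44) [72, 73, 73, 71, 73]
slot [[0.62905028 0.10741129 0.058     ]]
```

The wrist view shows the slot centre at (318.2,151.8) and the blade tip at (318.5,237). The tip sits about 2.7 mm off the prediction in the tool's x. I'll remeasure both in the final orientation so that this bias cancels.

Run:
```python
from h import *
print(row([.6355,.162,.20],[180,0,-96.8]))
```

```text
[63.702, -55.667, 22.725, -0.003, -0.0, 1.559]
```

```bash
python3 -m pendant '[[64,-56,0,0,0,0.3],[64,-56,0,0,0,1.56],[64,-56,0,0,0,1.56],[64,-56,0,0,0,1.56],[64,-56,0,0,0,1.56],[64,-56,0,0,0,1.56],[64,-56,0,0,0,1.56],[64,-56,0,0,0,1.56],[64,-56,0,0,0,1.56],[64,-56,22,0,0,1.56],[64,-56,22,0,0,1.56],[64,-56,22,0,0,1.56],[64,-56,22,0,0,1.56]]'
python3 - <<'E'
from h import *
P=snap("wrist","w7.png"); A=R.from_euler("xyz",P[1],degrees=True); im=cv2.imread("pics/raw_w7.png"); g=cv2.cvtColor(im,cv2.COLOR_BGR2HSV)
print(P)
np.save("P7.npy",np.array(P))
t=px("wrist",[P[0]+A.apply([0,0,.1258])],P)[0]; s=px("wrist",[[.629,.1074,.058]],P)[0]; print("tip pred",t,"slot pred",s)
u,v=t.round().astype(int); m=(g[...,1]<60)&(g[...,2]>25)
for y in range(v-10,v+4):
    d=np.where(m[y,u-30:u+31])[0]+u-30; print(y,(int(d.min()),int(d.max()),len(d)) if len(d) else None,im[y,u-12:u+13:3,2].tolist())
u,v=s.round().astype(int); print(u,v)
print(im[v-20:v+21:2,u-24:u+25:2,2])
E
```

```text
time_s: 24.9
tcp_pos: [0.6353, 0.1624, 0.1997]
eef_rot: [-180.0, 0.1, -96.8]
contact_force: [0.4, -0.1, -1.8]
gripper_width: 0.024
gripper_force: 39.7
(array([0.63530514, 0.16240316, 0.19965594]), array([-1.79967283e+02,  5.27882211e-02, -9.68315686e+01]))
tip pred [319.03866964 239.04621402] slot pred [318.76531901 162.15808113]
229 None [155, 234, 229, 232, 231, 234, 229, 224, 226]
230 None [155, 236, 229, 233, 231, 234, 229, 225, 226]
231 None [157, 237, 229, 233, 232, 234, 229, 224, 226]
232 None [156, 238, 230, 234, 233, 235, 230, 224, 226]
233 None [159, 242, 235, 240, 240, 239, 233, 226, 226]
234 None [149, 223, 218, 225, 209, 236, 229, 229, 228]
235 (308, 319, 4) [117, 144, 139, 141, 105, 184, 176, 192, 218]
236 (306, 330, 25) [82, 83, 76, 79, 87, 82, 77, 93, 181]
237 (306, 330, 25) [87, 92, 78, 86, 92, 90, 90, 85, 187]
238 (306, 330, 25) [92, 98, 73, 66, 52, 41, 81, 94, 187]
239 (306, 330, 25) [111, 38, 45, 43, 47, 47, 42, 93, 165]
240 (306, 330, 25) [40, 45, 47, 48, 57, 65, 46, 46, 194]
241 (305, 331, 27) [40, 61, 64, 72, 71, 71, 71, 45, 78]
242 (304, 333, 30) [63, 66, 65, 
[... 1537 characters left out ...]
34 133 126 207 197 198 198 196 196 196
  198 198 150 193 175 196 195]
 [201 202 207 193 144  95 135 130 131 131 123 199 194 195 196 194 195 195
  195 196 159 183 180 195 194]
 [201 203 203 200 183 115 128 125 125 124 117 191 185 187 184 186 187 187
  186 187 196 189 195 195 194]
 [201 202 203 197 195 103 129 126 126 127 121 194 191 192 190 189 189 190
  189 189 183 187 193 194 195]
 [200 202 203 198 195 102 117 116 113 110 108 156 190 199 195 193 193 193
  192 188 183 187 193 195 195]
 [201 201 210 131 128 119 127 131 134 134 133 176 202 199 197 197 197 175
  170 176 184 186 192 195 195]
 [201 201 208 126 125 120 127 131 132 131 126 131 141 138 199 198 195 175
  172 177 183 187 194 195 194]]
```

Run:
```python
from h import *
print(np.array(r.camera_params("wrist")["mount"])[:3,3])
im=cv2.imread("pics/raw_w7.png"); g=cv2.cvtColor(im,cv2.COLOR_BGR2HSV)
m=(g[...,1]<60).astype(int)
for v in range(130,200,3): print(v,"".join("#" if x else "." for x in m[v,250:420:2]))
print(im[140:190:2,296:346:2,1])
```

```text
[ 0.07194183 -0.00101841 -0.13879137]
130 ########################.............................................................
133 #.....##.###############.............................................................
136 .....................................................................................
139 .....................................................................................
142 ................................######...............................................
145 .............................#############...........................................
148 ............................###############..........................................
151 ..........................##################.........................................
154 .........................###########################################.................
157 .........................###########################################.................
160 .........................###########################################.................
163 .........................###########################################
[... 3023 characters left out ...]
24 123 164 190 186 187 186 185 185 187
  188 177 119 126 129 129 128]
 [135 136 133 128  99  99 118 116 109 107  98 185 198 193 191 190 191 193
  197 137 122 126 130 129 127]
 [136 135  91  88  81  82  86  89 124 137 128 204 198 197 199 204 138 108
  112 119 123 127 128 129 128]
 [133 136  85  86  80  83  85  87  88  83  87 108 113 106 135 129 121 112
  115 120 124 126 129 128 127]
 [132 135 140  84  80  82  86  87  89  86  84  83  85  83 132 131 123 113
  116 120 123 125 128 129 128]
 [132 134 138  85  81  84  85  88  87  86  85  86  87  86 134 131 122 113
  113 121 122 125 129 129 128]
 [133 133 137  84  82  83  85  86  89  87  85  85  86  84 134 129 122 113
  114 120 123 126 128 129 128]]
```

Run:
```python
import cv2,numpy as np
im=cv2.imread("pics/raw_w7.png").astype(int)[...,1]
for a,b in ((308,312),(312,316),(324,328),(328,332)): print(a,im[150:174,a:b].mean(1).round().astype(int).tolist())
for a,b in ((159,161),(161,163),(163,165)): print(a,dict(zip(range(298,342),im[a:b,298:342].mean(0).round().astype(int).tolist())))
```

```text
308 [132, 130, 128, 125, 122, 123, 126, 126, 101, 132, 128, 127, 130, 132, 136, 100, 121, 132, 132, 132, 130, 129, 128, 125]
312 [131, 130, 128, 124, 123, 123, 126, 125, 100, 132, 128, 126, 130, 132, 136, 98, 122, 132, 132, 130, 129, 128, 126, 123]
324 [133, 130, 133, 138, 135, 135, 139, 138, 115, 129, 127, 129, 129, 132, 134, 91, 142, 189, 197, 194, 193, 193, 191, 186]
328 [174, 182, 192, 188, 184, 186, 191, 192, 180, 120, 124, 126, 129, 132, 135, 93, 144, 188, 196, 193, 194, 194, 191, 187]
159 {298: 137, 299: 117, 300: 104, 301: 124, 302: 130, 303: 128, 304: 128, 305: 120, 306: 121, 307: 132, 308: 130, 309: 130, 310: 130, 311: 130, 312: 131, 313: 130, 314: 129, 315: 130, 316: 130, 317: 130, 318: 130, 319: 130, 320: 130, 321: 130, 322: 130, 323: 132, 324: 130, 325: 130, 326: 128, 327: 125, 328: 124, 329: 124, 330: 122, 331: 118, 332: 192, 333: 247, 334: 171, 335: 154, 336: 198, 337: 189, 338: 192, 339: 171, 340: 202, 341: 194}
161 {298: 133, 299: 152, 300: 114, 301: 124, 302: 130, 303: 130, 304: 126, 305: 118, 306: 120, 307: 130, 308: 128, 309: 129, 310: 128, 311: 128, 312: 128, 313: 128, 314: 128, 315: 128, 316: 128, 317: 128, 318: 128, 319: 129, 320: 128, 321: 128, 322: 128, 323: 129, 324: 128, 325: 130, 326: 129, 327: 128, 328: 130, 329: 128, 330: 128, 331: 126, 332: 124, 333: 120, 334: 114, 335: 158, 336: 199, 337: 190, 338: 191, 339: 170, 340: 214, 341: 204}
163 {298: 132, 299: 168, 300: 113, 301: 122, 302: 129, 303: 130, 304: 128, 305: 114, 306: 115, 307: 136, 308: 134, 309: 134, 310: 134, 311: 134, 312: 134, 313: 134, 314: 134, 315: 134, 316: 134, 317: 134, 318: 134, 319: 134, 320: 134, 321: 134, 322: 134, 323: 134, 324: 132, 325: 134, 326: 132, 327: 132, 328: 134, 329: 134, 330: 134, 331: 134, 332: 134, 333: 126, 334: 112, 335: 162, 336: 200, 337: 192, 338: 189, 339: 180, 340: 208, 341: 200}
```

Run:
```python
from h import *
P=np.load("P7.npy"); A=R.from_euler("xyz",P[1],degrees=True)
for i in range(4):
    r.camera_params("wrist")
    K=r.camera_params("wrist")
    o=r.camera_params; cp=lambda n:K
    class X: pass
    import h; rr=h.r
    class F:
        camera_params=staticmethod(cp)
    h.r=F; s=h.onz("wrist",[[319.7,162.3]],.058,P)[0]; t=h.onz("wrist",[[318.3,236.6]],P[0][2]-.1258,P)[0]; h.r=rr
    print(np.array(K["mount"])[:3,3].round(4),(s-t).round(4),A.inv().apply(s-t).round(4))
```

```text
[ 0.0719 -0.001  -0.1388] [-0.0074 -0.053  -0.0159] [0.0535 0.001  0.0158]
[ 0.0719 -0.001  -0.1388] [-0.0074 -0.053  -0.0159] [0.0535 0.001  0.0158]
[ 0.0719 -0.001  -0.1388] [-0.0074 -0.053  -0.0159] [0.0535 0.001  0.0158]
[ 0.0719 -0.001  -0.1388] [-0.0074 -0.053  -0.0159] [0.0535 0.001  0.0158]
```

```bash
python3 -m pendant '[[30,0.5,0,0,0,0],[53.5,1,0,0,0,0],[53.5,1,0,0,0,0],[53.5,1,0,0,0,0],[53.5,1,13,0,0,0],[53.5,1,13,0,0,0],[53.5,1,13,0,0,0]]'
python3 -m pendant '[[0,0,2,0,0,0],[0,0,4,0,0,0],[0,0,6,0,0,0],[0,0,7,0,0,0],[0,0,7,0,0,0]]'
```

```text
time_s: 25.82
tcp_pos: [0.6273, 0.1094, 0.185]
eef_rot: [179.9, -0.0, -96.8]
contact_force: [-0.7, -0.7, -1.1]
gripper_width: 0.0238
gripper_force: 39.7
time_s: 26.45
tcp_pos: [0.6274, 0.1092, 0.1784]
eef_rot: [179.9, 0.0, -96.8]
contact_force: [0.6, -0.4, -1.1]
gripper_width: 0.0242
gripper_force: 39.7
```

```bash
python3 -m pendant '[[0,0,1.5,0,0,0],[0,0,3,0,0,0],[0,0,4,0,0,0],[0,0,4,0,0,0],[0,0,4,0,0,0]]'
```

```text
time_s: 27.08
tcp_pos: [0.6274, 0.1092, 0.1748]
eef_rot: [180.0, 0.0, -96.8]
contact_force: [-1.3, 0.6, 2.2]
gripper_width: 0.0242
gripper_force: 39.7
```

```bash
python3 -m pendant '[[0,0,0.8,0,0,0],[0,0,0.8,0,0,0],[0,0,0.8,0,0,0]]'
python3 -m pendant '[[0,0.2,0,0,0,-0.1],[0.05,0.4,0,0,0,-0.2],[0.1,0.6,0,0,0,-0.3],[0.1,0.6,0,0,0,-0.3]]'
```

```text
time_s: 27.45
tcp_pos: [0.6276, 0.1092, 0.1746]
eef_rot: [180.0, 0.0, -96.8]
contact_force: [-2.7, 0.6, 6.8]
gripper_width: 0.0238
gripper_force: 39.8
time_s: 27.95
tcp_pos: [0.6274, 0.1094, 0.1747]
eef_rot: [-179.9, 0.0, -79.6]
contact_force: [-1.8, 0.4, 5.8]
gripper_width: 0.024
gripper_force: 39.8
```

```bash
python3 -m pendant '[[0,0.3,0,0,0,-0.15],[0.1,0.6,0,0,0,-0.3],[0.2,0.9,0,0,0,-0.45],[0.35,1.1,0,0,0,-0.6],[0.35,1.1,0,0,0,-0.6]]'
python3 -c "
from h import *
print(r.get_state()['moment'],r.get_state()['joints'].round(1))"
```

```text
time_s: 28.58
tcp_pos: [0.6261, 0.1087, 0.1746]
eef_rot: [-180.0, 0.0, -45.1]
contact_force: [-2.7, -0.7, 6.4]
gripper_width: 0.0236
gripper_force: 39.8
[ 0.14293749  0.95502588 -0.00717688] [ 27.4  19.8 -10.1  -0.  -60.1  17.5]
```

```bash
cat > tab.py <<'E'
from h import *
im=cv2.cvtColor(r.capture("side"),cv2.COLOR_RGB2BGR); g=cv2.cvtColor(im,cv2.COLOR_BGR2HSV)
ax=np.array([-.018,.075])
for th in np.arange(-.2,1.8,.1):
    d=np.array([-np.cos(th),-np.sin(th)])
    p=px("side",[s2w(np.r_[ax+d*q,.053]) for q in (.030,.038,.046)]).round().astype(int)
    print(round(th,1),[(int(g[v,u,1]),int(g[v,u,2])) for u,v in p])
E
python3 tab.py; python3 -c "
from h import *
print(r.get_state()['moment'])"
```

```text
-0.2 [(152, 164), (162, 143), (141, 154)]
-0.1 [(164, 152), (162, 143), (164, 148)]
0.0 [(164, 152), (163, 144), (163, 150)]
0.1 [(164, 152), (166, 143), (165, 151)]
0.2 [(165, 151), (165, 144), (165, 151)]
0.3 [(166, 152), (168, 143), (165, 151)]
0.4 [(166, 149), (166, 144), (163, 152)]
0.5 [(165, 150), (167, 147), (168, 149)]
0.6 [(107, 117), (165, 153), (163, 147)]
0.7 [(3, 150), (44, 151), (46, 151)]
0.8 [(2, 150), (3, 150), (0, 149)]
0.9 [(2, 149), (0, 149), (2, 149)]
1.0 [(2, 149), (4, 136), (0, 67)]
1.1 [(4, 66), (4, 67), (165, 88)]
1.2 [(3, 86), (157, 86), (169, 86)]
1.3 [(6, 90), (164, 92), (168, 97)]
1.4 [(3, 85), (163, 91), (165, 147)]
1.5 [(0, 81), (161, 92), (165, 93)]
1.6 [(3, 73), (167, 93), (166, 95)]
1.7 [(128, 80), (163, 89), (3, 81)]
[ 0.1629157   1.04559447 -0.07768708]
```

The keeper tab is at about 0.85 rad and following. Finishing the turn.

```bash
python3 -m pendant '[[0,0.3,0,0,0,-0.15],[0.1,0.6,0,0,0,-0.3],[0.2,0.9,0,0,0,-0.45],[0.3,1,0,0,0,-0.55],[0.4,1.2,0,0,0,-0.65],[0.45,1.3,0,0,0,-0.71],[0.45,1.3,0,0,0,-0.71],[0.45,1.3,0,0,0,-0.71],[0.45,1.3,0,0,0,-0.71]]'
python3 tab.py; python3 -c "
from h import *
print(r.get_state()['moment'])"
```

```text
time_s: 29.75
tcp_pos: [0.6254, 0.1073, 0.1746]
eef_rot: [-180.0, -0.0, -4.6]
contact_force: [-2.2, 0.0, 6.8]
gripper_width: 0.024
gripper_force: 39.8
-0.2 [(151, 164), (164, 143), (141, 155)]
-0.1 [(164, 152), (164, 143), (163, 149)]
0.0 [(163, 152), (160, 145), (164, 151)]
0.1 [(163, 152), (165, 144), (166, 152)]
0.2 [(164, 152), (164, 145), (163, 153)]
0.3 [(167, 151), (163, 144), (165, 151)]
0.4 [(166, 149), (165, 144), (164, 152)]
0.5 [(168, 149), (165, 148), (166, 149)]
0.6 [(138, 133), (165, 155), (163, 147)]
0.7 [(93, 90), (163, 150), (167, 147)]
0.8 [(0, 84), (164, 149), (164, 154)]
0.9 [(3, 91), (165, 147), (164, 152)]
1.0 [(3, 93), (126, 91), (163, 149)]
1.1 [(3, 90), (163, 86), (166, 143)]
1.2 [(4, 66), (92, 78), (166, 138)]
1.3 [(2, 151), (2, 152), (2, 162)]
1.4 [(0, 148), (2, 150), (2, 151)]
1.5 [(3, 96), (2, 148), (3, 99)]
1.6 [(0, 72), (138, 96), (163, 94)]
1.7 [(123, 81), (162, 88), (3, 80)]
[-0.21390775  1.27099259 -0.063596  ]
```

```bash
python3 -m pendant '[[0,0.1,0,0,0,-0.06],[0,0.2,0,0,0,-0.1],[0,0.2,0,0,0,-0.1],[0,0.2,0,0,0,-0.1]]'
python3 tab.py | sed -n 15,20p; python3 -c "
from h import *
print(r.get_state()['moment'])"
```

```text
time_s: 30.3
tcp_pos: [0.6254, 0.1071, 0.1746]
eef_rot: [-180.0, -0.0, 1.1]
contact_force: [-2.5, -0.6, 7.5]
gripper_width: 0.0242
gripper_force: 39.8
1.2 [(6, 87), (165, 85), (163, 89)]
1.3 [(2, 141), (0, 86), (10, 77)]
1.4 [(2, 150), (2, 151), (0, 142)]
1.5 [(3, 96), (2, 149), (0, 93)]
1.6 [(3, 99), (3, 92), (3, 100)]
1.7 [(90, 71), (163, 89), (3, 82)]
[-0.22788085  1.18768073 -0.07080577]
```

```bash
python3 -m pendant '[[0,-0.1,0,0,0,0.05],[0,-0.1,-5,0,0,0.05],[0,-0.1,-15,0,0,0.05],[0,-0.1,-40,0,0,0.05],[0,-0.1,-90,0,0,0.05],[0,-0.1,-145,0,0,0.05],[0,-0.1,-145,0,0,0.05],[0,-0.1,-145,0,0,0.05]]'
python3 tab.py | sed -n 13,20p; python3 -c "
from h import *
print(row([.493,-.2889,.32],[180,0,-55.6]))"
```

```text
time_s: 31.35
tcp_pos: [0.6249, 0.1073, 0.3186]
eef_rot: [-179.9, 0.1, -1.7]
contact_force: [0.2, 0.2, -2.3]
gripper_width: 0.0239
gripper_force: 39.7
1.0 [(0, 88), (161, 87), (166, 143)]
1.1 [(3, 90), (168, 82), (165, 139)]
1.2 [(0, 82), (155, 82), (174, 85)]
1.3 [(2, 135), (0, 83), (10, 74)]
1.4 [(0, 143), (2, 146), (2, 135)]
1.5 [(2, 143), (2, 144), (2, 145)]
1.6 [(3, 155), (2, 143), (2, 158)]
1.7 [(80, 73), (166, 86), (3, 93)]
[-119.763, 399.874, -2.062, 0.001, 0.002, 0.94]
```

```bash
python3 -m pendant '[[-120,400,-2,0,0,0.94],[-120,400,-2,0,0,0.94],[-120,400,-2,0,0,0.94],[-120,400,-2,0,0,0.94],[-120,400,-2,0,0,0.94],[-120,400,-2,0,0,0.94],[-120,400,-2,0,0,0.94],[-120,400,-2,0,0,0.94],[-120,400,-2,0,0,0.94],[-120,400,-2,0,0,0.94],[-120,400,-2,0,0,0.94]]'
python3 -c "
from h import *
print(row([.493,-.2889,.138],[180,0,-55.6]))
P=pose();A=R.from_euler('xyz',P[1],degrees=True);t=np.array(P[0])-[0,0,.1258]
im=cv2.cvtColor(r.capture('side'),cv2.COLOR_RGB2BGR);g=cv2.cvtColor(im,cv2.COLOR_BGR2HSV)
print(px('side',[t]).round(1));u,v=px('side',[t])[0].round().astype(int)
m=g[...,1]<40
for y in range(v-14,v+8,2): d=np.where(m[y,u-14:u+15])[0]+u-14; print(y,(d.min(),d.max()) if len(d) else None)
"
```

```text
time_s: 32.78
tcp_pos: [0.4936, -0.288, 0.3206]
eef_rot: [180.0, 0.0, -55.5]
contact_force: [0.1, 0.0, -1.8]
gripper_width: 0.0239
gripper_force: 39.7
[0.526, 0.916, 182.569, 0.001, 0.001, 0.002]
[[376.7 262.9]]
249 (np.int64(376), np.int64(383))
251 (np.int64(376), np.int64(383))
253 (np.int64(376), np.int64(383))
255 (np.int64(376), np.int64(382))
257 (np.int64(376), np.int64(382))
259 (np.int64(376), np.int64(381))
261 (np.int64(376), np.int64(380))
263 (np.int64(376), np.int64(379))
265 (np.int64(376), np.int64(377))
267 None
269 None
```

```bash
python3 -m pendant '[[0.5,0.9,50,0,0,0],[0.5,0.9,90,0,0,0],[0.5,0.9,105,0,0,0],[0.5,0.9,120,0,0,0],[0.5,0.9,135,0,0,0],[0.5,0.9,150,0,0,0],[0.5,0.9,150,0,0,0]]'
python3 -m pendant '[[0,0,10,0,0,0],[0,0,20,0,0,0],[0,0,28,0,0,0],[0,0,32,0,0,0],[0,0,32,0,0,0],[0,0,32,0,0,0]]'
```

```text
time_s: 33.7
tcp_pos: [0.4921, -0.2896, 0.1695]
eef_rot: [179.9, 0.1, -55.6]
contact_force: [-0.8, 1.0, -1.8]
gripper_width: 0.0237
gripper_force: 39.7
time_s: 34.45
tcp_pos: [0.4929, -0.2899, 0.1389]
eef_rot: [180.0, 0.0, -55.6]
contact_force: [-0.5, -0.2, -2.5]
gripper_width: 0.024
gripper_force: 39.7
```

```bash
python3 -m pendant '[[0,-0.8,1.5,0,0,0],[0,-0.8,3,0,0,0],[0,-0.8,3,0,0,0],[0,-0.8,3,0,0,0]]'
python3 -m pendant '[[0,0,0,0,0,0],[0,0,0,0,0,0],[0,0,0,0,0,0],[0,0,0,0,0,0]]' 45 10
python3 -m pendant '[[0,0,-30,0,0,0],[0,0,-80,0,0,0],[0,0,-140,0,0,0],[0,0,-140,0,0,0],[0,0,-140,0,0,0]]'
```

```text
time_s: 34.95
tcp_pos: [0.4935, -0.2894, 0.1359]
eef_rot: [180.0, 0.0, -55.6]
contact_force: [-0.7, 0.2, 0.6]
gripper_width: 0.0239
gripper_force: 39.7
time_s: 35.45
tcp_pos: [0.4933, -0.2894, 0.1356]
eef_rot: [180.0, 0.0, -55.6]
contact_force: [0.2, -0.1, 0.2]
gripper_width: 0.0446
gripper_force: 0.0
time_s: 36.08
tcp_pos: [0.4932, -0.2892, 0.2756]
eef_rot: [-180.0, 0.0, -55.6]
contact_force: [0.4, 0.4, -1.0]
gripper_width: 0.0451
gripper_force: 0.0
```

```bash
python3 - <<'E'
from h import *
im=cv2.cvtColor(r.capture("side"),cv2.COLOR_RGB2BGR); a=cv2.imread("pics/side0.png")
def hm(I): 
    h=cv2.cvtColor(I,cv2.COLOR_BGR2HSV).astype(int); return h
b=slice(272,345),slice(345,412)
A,B=hm(a)[b],hm(im)[b]
# handle/block silhouettes: hue/sat insensitive to shadow
print("sat diff mean",np.abs(A[...,1]-B[...,1]).mean(), "frac>40",(np.abs(A[...,1]-B[...,1])>40).mean())
for y in (285,300,315,330): print(y,a[y,355:400:4,2].tolist(),im[y,355:400:4,2].tolist())
# plate: side-view grey pixels
g=hm(im); m=((g[...,1]<40)&(g[...,2]>60)); y,x=np.where(m[140:250,300:370]); print("plate grey bbox",x.min()+300,x.max()+300,y.min()+140,y.max()+140,len(x))
for n,p in (("lip",[.008,.004,.153]),("footR",[-.008,-.041,.041]),("footL",[-.008,.049,.041])): print(n,px("side",[s2w(p)]).round(0))
E
python3 tab.py | sed -n 14,20p
```

```text
sat diff mean 2.758945001022286 frac>40 0.009200572480065426
285 [105, 113, 113, 176, 188, 168, 171, 173, 108, 98, 100, 159] [110, 118, 117, 164, 198, 184, 176, 182, 126, 103, 103, 169]
300 [169, 171, 174, 115, 112, 101, 102, 78, 81, 159, 167, 161] [178, 179, 182, 120, 120, 107, 106, 93, 80, 167, 175, 168]
315 [163, 163, 162, 113, 114, 99, 104, 75, 160, 167, 176, 174] [170, 171, 170, 122, 120, 110, 107, 80, 125, 175, 184, 182]
330 [89, 88, 82, 111, 112, 109, 109, 80, 88, 88, 87, 162] [92, 92, 68, 118, 119, 113, 116, 85, 77, 93, 93, 170]
plate grey bbox 309 369 155 237 2665
lip [[345. 169.]]
footR [[345. 238.]]
footL [[326. 215.]]
1.1 [(3, 93), (163, 86), (163, 142)]
1.2 [(3, 84), (161, 84), (165, 88)]
1.3 [(0, 139), (3, 85), (7, 75)]
1.4 [(0, 147), (3, 149), (2, 140)]
1.5 [(0, 145), (2, 148), (0, 147)]
1.6 [(2, 159), (3, 148), (2, 163)]
1.7 [(78, 75), (165, 88), (3, 95)]
```

The driver looks the same as it did at the start. The plate leans with its foot at the expected (345,238), and the tab lies across. Handing in.

```bash
python3 -c "
from plant import r
print(r.close_job())"
```

```text
the job is handed in; nothing more can be done
None
```

The job is handed in, result not shown: the plate leans flat on the fence, the keeper is across at about 1.5 rad, the driver is back upright in its block, and I never moved in on the jar, bar or stone (not re-measured); but the arm appears to have knocked over the pink look-alike driver, which was to be left alone.

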